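# Collect the finished cheeses from the catch tray into the leaning tote

### The job

Take the two full-length brick cheeses out of the conveyor's sloping catch tray, reaching in under the guard bars, and lay them side by side, flat on the drain grid of the grey tote that leans on its stand. Set each one down gently before letting go (no dropping or pressing hard), leave the short test piece where it lies in the tray, and do not shove the stack of moulds beside the tote.

Things in the scene. Friction and masses are not known exactly. Their poses are not given: they have to be found in the camera images.
- cheese_a: finished cheese, cream brick 120 x 50 x 48 mm, rounded edges, about 0.33 kg. Origin at its centre; x along the 120 mm length (up the tray's slope at the start), y across the 50 mm width, z along the 48 mm height, square to the tray floor. It lies lengthwise on the rubber-lined slope, held by friction, clear of the lip, with at least 30 mm of free floor on each side
- cheese_b: second finished cheese, the same as cheese_a
- test_piece: short test piece of the same cheese, 70 x 50 x 48 mm; origin and axes as cheese_a. It lies in the same row in the tray, in any of the three places, and stays there
- outfeed: fixed catch tray at a conveyor's end. Origin: centre of the floor's upper face; x up the slope, away from the robot; y across; z square to the floor. Floor sloped 30 degrees, 244 mm along x, 344 mm along y inside. Lip at the low end (x = -122 mm) 25 mm high, side walls 30 mm. Beyond x = 110 mm stands the conveyor end, its top about 230 mm above the table
- tote: fixed grey open tote sloped 22 degrees. Origin: centre of its floor's upper face; x up the slope, away from the robot; y across; z square to the floor. Inside 178 mm along x, 258 mm along y. In it a steel drain grid, parallel to the floor and nearly covering it; it does not give way, but its height differs each time: upper face 8 to 30 mm above the floor (not tracked: feel for it or look)
- guard_bar (a point): middle of the lowest of three guard bars, 10 mm thick, along the tray's y over its whole width, fixed at tray x = 68 mm, z = 145, 215, 285 mm (posts at y = +-182 mm, up to z = 300). The frame stands square to the tray floor, so it leans over the cheeses towards the robot: a tool pointing straight down at a cheese hits it, a tool square to the tray floor clears it
- tote_rim (a point): middle of the upper edge of the tote's low wall, nearest the robot. Tote walls are 6 mm thick and all rise 75 mm above the tote's floor
- moulds_a: stack of white moulds, 94 mm across and 112 mm high; origin at the centre of its underside; bystander beside the tote
Not all that is in view belongs to the job. Leave any pink look-alike of the cheese_a alone. Leave any orange look-alike of the cheese_b alone.

How it is judged (in metres and radians):
On the way:
1. one full-length cheese lies flat and released on the grid in the tote (((x of cheese_a in the frame of tote between -0.04 and 0.04 m and y of cheese_a in the frame of tote between -0.112 and 0.112 m and z of cheese_a in the frame of tote between 0.02 and 0.068 m and angle between the z axis of cheese_a and the z axis of tote, either way round below 0.12 rad and linear speed of cheese_a below 0.02 m/s and contact force between the fingers and cheese_a below 0.1 N) or (x of cheese_b in the frame of tote between -0.04 and 0.04 m and y of cheese_b in the frame of tote between -0.112 and 0.112 m and z of cheese_b in the frame of tote between 0.02 and 0.068 m and angle between the z axis of cheese_b and the z axis of tote, either way round below 0.12 rad and linear speed of cheese_b below 0.02 m/s and contact force between the fingers and cheese_b below 0.1 N))), for 0.2 s.
At the end, for the whole second after the job is handed in: Both full cheeses at rest and released on the grid: level with the tote floor within 0.12 rad, centres within 40 mm (x) and 112 mm (y) of its middle and 20 to 68 mm above its floor, so neither stacked nor on a wall. Test piece within 30 mm of its start (x of cheese_a in the frame of tote between -0.04 and 0.04 m and y of cheese_a in the frame of tote between -0.112 and 0.112 m and z of cheese_a in the frame of tote between 0.02 and 0.068 m and angle between the z axis of each of cheese_a, cheese_b and the z axis of tote, either way round below 0.12 rad and linear speed of each of cheese_a, cheese_b below 0.02 m/s and contact force between the fingers and cheese_a below 0.1 N and x of cheese_b in the frame of tote between -0.04 and 0.04 m and y of cheese_b in the frame of tote between -0.112 and 0.112 m and z of cheese_b in the frame of tote between 0.02 and 0.068 m and contact force between the fingers and cheese_b below 0.1 N and distance of test_piece from where it was at the start of the episode below 0.03 m); the robot touches nothing.
It fails at once if a cheese is dropped or knocked: it moves faster than 0.35 m/s while the fingers do not hold it ((linear speed of cheese_a above 0.35 m/s and contact force between the fingers and cheese_a below 0.05 N) or (linear speed of cheese_b above 0.35 m/s and contact force between the fingers and cheese_b below 0.05 N) or (linear speed of test_piece above 0.35 m/s and contact force between the fingers and test_piece below 0.05 N)).
It fails at once if a cheese is pressed hard onto the tote or its grid (over 60 N) (contact force between any of cheese_a, cheese_b and tote above 60 N).
It fails at once if the test piece is disturbed (moved more than 30 mm) (distance of test_piece from where it was at the start of the episode above 0.03 m).
It fails at once if the stack of moulds is shoved more than 40 mm (distance of moulds_a from where it was at the start of the episode above 0.04 m).
It also fails if it takes over 72 s, if anything falls off the work surface, if the arm or the gripper's body presses on something with over 40 N, if the wrist force passes 120 N, or if a joint passes its speed limit or range.

### The arm

A 7-joint arm with a two-finger parallel gripper is mounted at the origin on the work surface. World frame = base frame: x ahead of the robot, y to its left, z up, the work surface at z = 0. Lengths are in mm, angles in rad, forces in N, time in s.
With the tool pointing down it reaches from about 400 to 875 mm from the base axis. Payload 4.4 kg.
Tool frame: the origin (TCP) lies between the finger pads, 19 mm behind the fingertips; this is the grasp point; z points along the fingers, x is the direction in which the jaws open and shut, and the axes are right-handed (so a half turn about z gives the same grasp; the last joint's range is limited). The gripper opens to 85 mm and grips with 20 to 120 N. Pads are 22 mm wide; open, the fingers measure 114 mm over their backs; the gripper's body (76 mm by 85 mm) begins 54 mm behind the grasp point. The pads swing forward as they close: fully open they stand 13 mm farther back than shut.
Start: joints at [-1.359, 0.628, 0.038, 1.517, -0.027, 0.996, -0.02], TCP at [178.232, 625.101, 250.013] pointing down, gripper open.
Joint ranges: [-3.06, 3.06], [-0.37, 2.12], [-1.25, 1.32], [0.18, 2.47], [-1.1, 4.24], [0.23, 1.98], [-2.94, 2.94]. Speed limits (rad/s): [2.57, 2.57, 3.14, 3.14, 3.14, 3.14, 3.14].

### API

Orientations are given as [roll, pitch, yaw] about the fixed x, y, z axes, in that order (R = Rz(yaw) Ry(pitch) Rx(roll)).
In Python, from cell import ctrl, viewer gives the robot as it stands.
- The arm moves only by the tool apply_moves, never from a script. Its argument "series" is a list that holds one entry, the list of rows, each a list of 6 numbers: the shift along the tool's x, y, z normalised to -1 to 1, where 1 is 50 mm, then the turn, a rotation vector about the tool's x, y, z normalised to -1 to 1, where 1 is 6 degrees. In form: [[[tx, ty, tz, rx, ry, rz], ...]]. A call has exactly 5 rows; each row shifts and turns the commanded pose from where the row before left it, along the tool's axes as they then stand; what a row does not reach is not made up. A row lasts 1/8 s, in which the tool goes at most 62.5 mm and 10.7 degrees, less where a joint would pass 70% of its speed; a pose out of reach is approached as far as the arm can. A call with a number of a shift or a turn outside -1 to 1 is refused whole. A call with a gripper value outside its range is refused whole. "claw" is the gripper command: -1 is shut, 1 is fully open, values between are in proportion, set as the call begins (left out, the last holds). The fingers move at their own pace and stop on an object; the grip force is fixed at half the most. Time passes only in rows, so rows that do not move let the fingers close, or fill a call up. It gives the time, the measured TCP pose, the force and the opening at its end, in the units of the state.
- ctrl.read_state(): the state, without advancing time (a new reading comes with each control period).
- viewer.get_image(name): name is "side" or "top" or "wrist"; returns the picture (420x560x3 uint8, blue, green, red); there is no depth.
- viewer.camera_info(name): a dict with "K" (3x3 intrinsics, pixels), "R" (3x3) and "t" (3): a world point X has camera coordinates R X + t. Camera axes: x right, y down, z forward; pixel columns grow to the right and rows downward; lengths in mm; the calibration is good to about 2 mm. A picture is of the moment at which its call begins: read the wrist's pose just before it. camera_info takes no time and is no camera call; for the wrist camera it gives the pose at the moment of the call.
- ctrl.finish_job(): hands the job in, once; it reports no verdict.
Trained networks look in the newest picture that a camera, given by its name, has taken for a name from the list of things; names that differ only in an ending like _2 or _b are one class to them, and where a whole thing is asked for, a point or a joint stands for the part that bears it (a point fixed in the world has none). Each returns a list of dicts, best first, with "score" (0 to 1); they miss things now and then, are a little off and sometimes report something else, mostly with a low value. They report only what shows in the picture. A call takes as long as a camera call. They do not tell look-alikes from the thing itself.
- viewer.find_in(camera, label): "location" ([column, row] as shares, 0 to 1, of the picture: columns of its width, rows of its height, amid what is visible of it).
The state is a dict: "clock": time; "qpos": joint angles; "qd": joint speeds; "tau": joint torques, N m; "eef_pos": TCP position; "tool_rot": TCP orientation; "force": force on the tool from outside, world axes, zero at the start; "torque": the same for the moment, N m; "width": finger opening in mm.
Only numpy, scipy, OpenCV 4.12 (cv2) and the standard library are available. Lean on these libraries where they do the work, as an engineer would, in place of code of your own. Each camera call takes 0.05 s, during which the arm holds its last target. There are 200 camera calls.

## Working session

There is one attempt and no reset: what is moved stays moved. The work goes in short steps, Python scripts to look and compute and a tool call to move; the robot and the scene stay as the last step left them, time stands still between calls to the robot, and variables do not carry over. Pictures are saved under pics/ and viewed, about 8 in all and at most 12, crops included, and the job is handed in when it is done.

Besides the shell and the picture viewer there is one more tool, called after "Emit:" by a JSON object that holds its "method" and its "body", one argument or row to a line. apply_moves: Moves the arm, as the interface text tells. Scaled input: -1 to 1 covers 50 mm each way for a shift and 6 degrees each way for a turn. Its arguments: {"type":"object","properties":{"series":{"type":"array","items":{"type":"array","items":{"type":"array","items":{"type":"number"}}}},"claw":{"type":"number"}},"required":["series"]}

```bash
ls; mkdir -p pics; python3 - <<'E'
from cell import ctrl, viewer
import cv2,numpy as np
s=ctrl.read_state();print(s['clock'],s['eef_pos'],s['tool_rot'],s['width'])
ims=[]
for c in ['side','top']:
    im=viewer.get_image(c);cv2.imwrite(f'pics/{c}0.png',im)
    i=viewer.camera_info(c);print(c,np.round(i['K'],1).tolist(),np.round(i['R'],4).tolist(),np.round(i['t'],1).tolist())
    for l in ['cheese_a','test_piece','outfeed','tote','guard_bar','tote_rim','moulds_a']:
        print(l,[(round(d['score'],2),round(d['location'][0]*560),round(d['location'][1]*420)) for d in viewer.find_in(c,l)])
E
```

```text
pics
0.0 [178.02350711 624.52064752 249.06525544] [-3.14158592e+00  1.93910707e-03  1.29308518e+00] 85.59513392704955
side [[380.9, 0.0, 285.8], [0.0, 380.9, 208.7], [0.0, 0.0, 1.0]] [[0.9266, -0.3757, -0.0177], [-0.2784, -0.6535, -0.7039], [0.2529, 0.6571, -0.7101]] [-474.9, 249.3, 1158.7]
cheese_a [(0.86, 269, 308), (0.86, 390, 375), (0.85, 321, 235), (0.57, 340, 256)]
test_piece [(0.83, 357, 288)]
outfeed [(0.98, 434, 212)]
tote [(0.92, 253, 173)]
guard_bar [(0.62, 434, 210), (0.23, 253, 176)]
tote_rim [(0.72, 255, 176)]
moulds_a [(0.42, 234, 140)]
top [[447.0, 0.0, 277.9], [0.0, 447.0, 205.7], [0.0, 0.0, 1.0]] [[-0.0219, -0.9994, -0.0256], [-0.9813, 0.0264, -0.1906], [0.1911, 0.021, -0.9813]] [8.9, 503.2, 1640.4]
cheese_a [(0.93, 306, 185), (0.83, 410, 185), (0.77, 340, 242), (0.62, 333, 182)]
test_piece [(0.77, 360, 175)]
outfeed [(0.75, 327, 99)]
tote [(0.72, 201, 207)]
guard_bar [(0.61, 328, 102)]
tote_rim [(0.73, 201, 207)]
moulds_a [(0.81, 150, 208)]
```

View pics/side0.png

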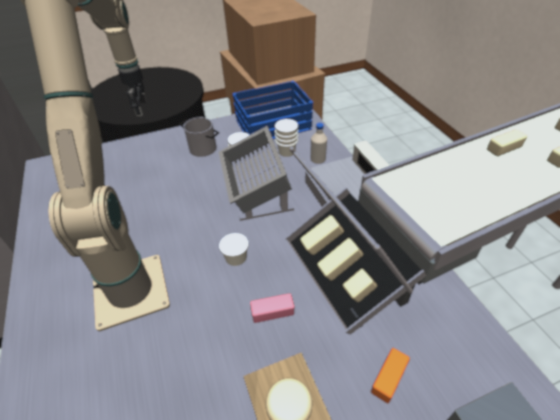

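View pics/top0.png

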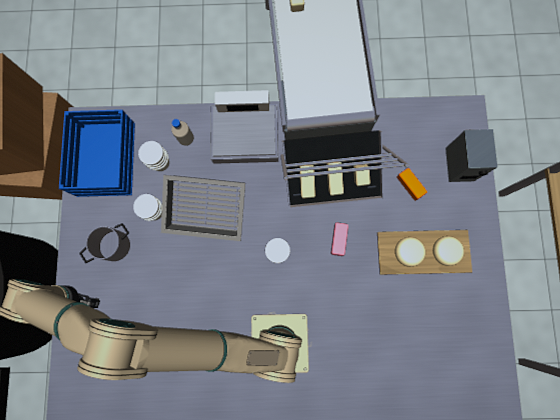

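```bash
python3 - <<'E'
import cv2,numpy as np
t=cv2.imread('pics/top0.png');s=cv2.imread('pics/side0.png')
def crop(im,x,y,w,h,k):
    c=cv2.resize(im[y:y+h,x:x+w],None,fx=k,fy=k,interpolation=cv2.INTER_CUBIC)
    for i in range(0,w,20): cv2.putText(c,str(x+i),(i*k,8),0,.3,(0,0,255),1);cv2.line(c,(i*k,10),(i*k,14),(0,0,255),1)
    for i in range(0,h,20): cv2.putText(c,str(y+i),(0,i*k+4),0,.3,(0,0,255),1)
    return c
a=crop(t,150,120,250,130,3)   #750x390
b=crop(s,210,110,220,220,3)
cv2.imwrite('pics/c1.png',a);cv2.imwrite('pics/c2.png',b[:600])
E
```

```text
(no output)
```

View pics/c1.png

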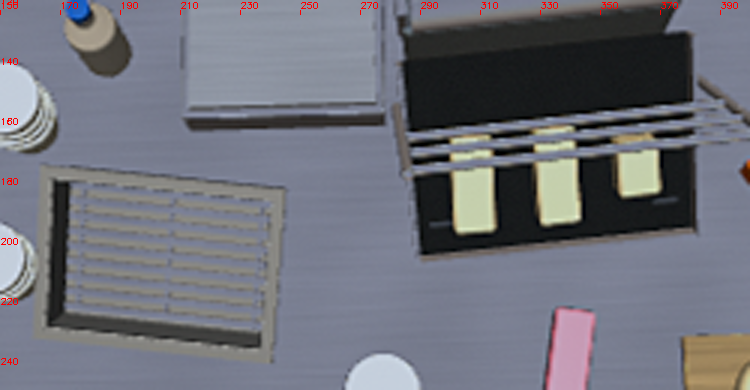

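View pics/c2.png

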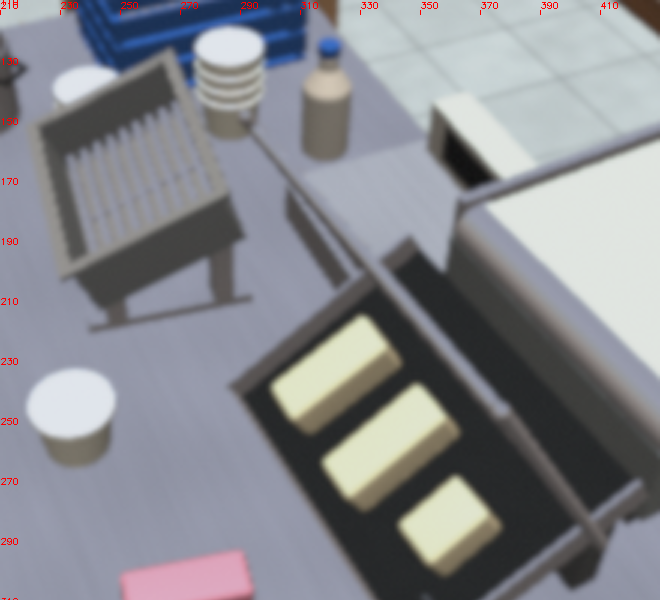

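```bash
cat > h.py <<'E'
import numpy as np
from scipy.spatial.transform import Rotation as Ro
from scipy.optimize import least_squares
from cell import ctrl, viewer
def proj(ci,X):
    X=np.atleast_2d(X);c=X@np.array(ci['R']).T+np.array(ci['t']);p=c@np.array(ci['K']).T
    return p[:,:2]/p[:,2:]
def frame(x,y,z,yaw,slope):  # x up the slope
    return Ro.from_euler('ZY',[yaw,-slope]).as_matrix(),np.array([x,y,z])
def move_to(p,Rt,s=None):
    "tool-frame shift (units of 50mm) and rotvec (units of 6deg) from present pose to p,Rt"
    s=s or ctrl.read_state()
    R=Ro.from_euler('xyz',s['tool_rot']).as_matrix()
    return R.T@(np.array(p)-s['eef_pos'])/50, Ro.from_matrix(R.T@Rt).as_rotvec(degrees=True)/6
E
cat > fit.py <<'E'
from h import *
top,side=viewer.camera_info('top'),viewer.camera_info('side')
T=lambda x,y:(150+x/3,120+y/3); S=lambda x,y:(210+x/3,110+y/3)
d=np.deg2rad
def run(obs,slope,x0):
    def f(v):
        R,o=frame(*v[:3],v[3]/500,slope)
        return np.concatenate([(proj(c,R@np.array(P)+o)-p).ravel() for c,P,p in obs])
    r=least_squares(f,x0,loss='soft_l1');print(np.round(r.x[:3],1),'yaw',round(r.x[3]/500,4));print(np.round(f(r.x).reshape(-1,2),1).tolist());return r.x
w=6
tote=[(top,(p*(89+w),q*(129+w),75),T(*uv)) for p,q,uv in [(1,1,(41,165)),(1,-1,(285,187)),(-1,-1,(273,361)),(-1,1,(33,338))]]
tote+=[(side,(p*(89+w),q*(129+w),75),S(*uv)) for p,q,uv in [(1,1,(172,48)),(1,-1,(230,190)),(-1,-1,(62,280)),(-1,1,(33,122))]]
print('tote');vt=run(tote,d(22),[550,250,120,0])
tray=[(top,(-125,175,25),T(421,258)),(top,(-125,-175,25),T(697,232)),
 (side,(-125,175,27),S(232,387)),(side,(122,175,30),S(410,237)),(side,(122,-175,30),S(643,483)),(side,(-125,-175,27),(348,327)),
 (top,(68,182,300),T(410,175)),(side,(68,182,300),S(245,118)),(side,(68,-182,300),S(503,410))]
print('tray');vr=run(tray,d(30),[650,-100,120,0])
R,o=frame(*vr[:3],vr[3]/500,d(30))
def ch(name,L,pt,ps):
    h=L/2;cor=[(-h,25,24),(-h,-25,24),(h,-25,24),(h,25,24)]
    obs=[(top,c,T(*p)) for c,p in zip(cor,pt)]+[(side,c,S(*p)) for c,p in zip(cor,ps) if p]
    def f(v):
        Rc=Ro.from_euler('z',v[3]/100).as_matrix()
        return np.concatenate([(proj(cc,R@(Rc@np.array(P)+np.array(v[:3]))+o)-p).ravel() for cc,P,p in obs])
    r=least_squares(f,[0,0,24,0],loss='soft_l1');print(name,np.round(r.x[:3],1),'yaw',round(r.x[3]/100,3),'rms',np.sqrt(np.mean(f(r.x)**2)).round(2))
ch('left',120,[(455,233),(496,231),(490,133),(449,137)],[(271,386),None,(388,347),(364,315)])
ch('mid',120,[(541,226),(581,222),(574,125),(534,128)],[(322,462),None,(446,422),(418,383)])
ch('test',70,[(619,196),(661,191),(655,132),(614,138)],[(398,524),None,(486,513),(458,476)])
E
python3 fit.py
```

```text
tote
[511.7 248.9  96.4] yaw -0.1332
[[4.5, 1.2], [-0.4, 1.7], [-0.6, -3.5], [4.7, -4.0], [-1.4, 1.3], [-2.8, -0.9], [1.5, -4.8], [0.2, 0.0]]
tray
[ 630.7 -212.3  106. ] yaw 0.0831
[[-0.6, 0.5], [0.6, -0.9], [-1.4, -0.0], [-0.3, -0.8], [-1.2, -0.2], [-0.9, 4.0], [-0.3, -2.1], [1.4, -0.0], [0.9, 0.3]]
left [-27.7 101.8  21.3] yaw -0.032 rms 0.41
mid [-29.3  -1.2  21.5] yaw -0.007 rms 0.47
test [-27.4 -98.1  19.5] yaw 0.033 rms 0.61
```

```bash
cat >> fit.py <<'E'
for w in (12,15,18):
    tote=[(c,(np.sign(P[0])*(89+w),np.sign(P[1])*(129+w),P[2]),p) for c,P,p in tote]; print('w',w); run(tote,d(22),[510,250,100,-60])
E
python3 fit.py | sed -n '/^w/,$p'
```

```text
w 12
[512.6 255.8  88.5] yaw -0.1291
[[1.4, -0.1], [-0.4, 0.4], [-0.6, -1.8], [1.8, -2.2], [-0.8, 0.5], [-1.0, -0.1], [0.4, -2.4], [-1.5, 0.6]]
w 15
[512.2 258.1  85.2] yaw -0.1266
[[0.2, -0.6], [-0.1, -0.1], [-0.3, -0.8], [0.7, -1.2], [-0.6, 0.1], [-0.2, 0.4], [-0.4, -1.0], [-2.5, 0.9]]
w 18
[512.2 259.4  83.3] yaw -0.1278
[[-0.8, -1.4], [0.5, -0.7], [0.1, 0.2], [-0.4, -0.4], [-0.1, -0.4], [0.6, 0.8], [-1.1, 0.1], [-3.2, 1.0]]
```

```bash
cat >> h.py <<'E'
TRAY=[630.7,-212.3,103,0.083,np.deg2rad(30)]
TOTE=[512,258,85,-0.127,np.deg2rad(22)]
def goal(F,p):
    R,o=frame(*F); return R@np.array(p,float)+o, np.c_[R[:,1],R[:,0],-R[:,2]]
def plan(F,p,s=None):
    a,Rt=goal(F,p); sh,ro=move_to(a,Rt,s); print('target',a.round(),'shift',sh.round(2),'rot',ro.round(2))
    sv=Rt.T@(a-(s or ctrl.read_state())['eef_pos'])/50; print('shift in target axes',sv.round(2))
E
python3 -c "
from h import *
plan(TOTE,(0,0,250)); plan(TRAY,(-30,102,220))"
```

```text
target [419. 270. 317.] shift [-5.51  6.58 -1.34] rot [-3.66  0.28 -1.42]
shift in target axes [-6.44  5.76  0.89]
target [ 487. -122.  279.] shift [-12.68  10.03  -0.57] rot [-4.95  0.9  -3.37]
shift in target axes [-15.4    4.54   1.96]
```

Emit:
{"method": "apply_moves", "body": {
  "series": [
    [[-0.7,0.82,-0.17,0,0,0],[-0.7,0.82,-0.17,0,0,0],[-0.7,0.82,-0.17,0,0,0],[-0.7,0.82,-0.17,0,0,0],[-0.7,0.82,-0.17,0,0,0]]
  ],
  "claw": 1
}}

```text
clock: 1.42
eef_pos: [328.3, 399.1, 293.0]
tool_rot: [3.141, -0.001, 1.293]
force: [0.7, 0.9, 0.3]
width: 85.5
```

Emit:
{"method": "apply_moves", "body": {
  "series": [
    [[-0.7,0.82,-0.17,0,0,0],[-0.7,0.82,-0.17,0,0,0],[-0.6,0.84,-0.15,0,0,0],[0,0,0,-0.9,0.07,-0.35],[0,0,0,-0.9,0.07,-0.35]]
  ]
}}

```text
clock: 2.05
eef_pos: [420.4, 269.4, 317.4]
tool_rot: [2.949, -0.009, 1.365]
force: [-1.3, 0.0, 0.1]
width: 85.7
```

Emit:
{"method": "apply_moves", "body": {
  "series": [
    [[0,0,0,-0.93,0.07,-0.36],[0,0,0,-0.93,0.07,-0.36],[0,0,0,0,0,0],[0,0,0,0,0,0],[0,0,0,0,0,0]]
  ]
}}

```text
clock: 2.68
eef_pos: [420.2, 270.2, 317.3]
tool_rot: [2.758, -0.001, 1.441]
force: [0.7, -0.0, -0.3]
width: 85.3
```

```bash
python3 -c "
from h import *
import cv2
s=ctrl.read_state();print(s['clock'],s['qpos']);plan(TOTE,(0,0,250),s)
i=viewer.camera_info('wrist');cv2.imwrite('pics/w1.png',viewer.get_image('wrist'))
import pickle;pickle.dump(i,open('w1.pkl','wb'))
print(viewer.find_in('wrist','tote'),viewer.find_in('wrist','tote_rim'))
R,o=frame(*TOTE)
for z in (0,8,30,75):
  print(z,proj(i,[R@np.array([a*89,b*129,z])+o for a,b in((1,1),(1,-1),(-1,-1),(-1,1))]).round().tolist())
"
```

```text
2.675 [-1.00345404  0.23359206  0.2090614   2.07939028  0.43696707  0.6453818
  0.30915585]
target [419. 270. 317.] shift [-0.01 -0.02  0.  ] rot [-0.   -0.   -0.02]
shift in target axes [-0.01 -0.02  0.  ]
[{'location': [0.4936, 0.395], 'score': 0.73}] [{'location': [0.4952, 0.3981], 'score': 0.59}]
0 [[396.0, 251.0], [162.0, 252.0], [143.0, 80.0], [413.0, 79.0]]
8 [[398.0, 254.0], [159.0, 255.0], [140.0, 80.0], [416.0, 79.0]]
30 [[405.0, 263.0], [153.0, 264.0], [131.0, 79.0], [425.0, 78.0]]
75 [[421.0, 285.0], [136.0, 286.0], [108.0, 77.0], [447.0, 76.0]]
```

View pics/w1.png

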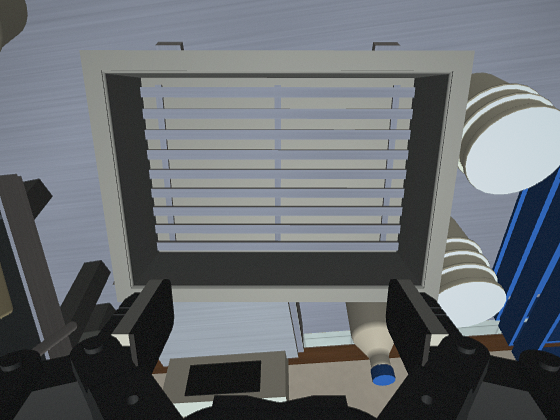

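```bash
python3 -c "
from h import *
import pickle
i=pickle.load(open('w1.pkl','rb'))
C=[(1,1),(1,-1),(-1,-1),(-1,1)];uv=np.array([(430,285),(132,285),(105,73),(448,73)])
def f(v,sl=22):
  R,o=frame(*v[:3],v[3]/500,np.deg2rad(sl));return (proj(i,[R@np.array([a*89,b*129,75])+o for a,b in C])-uv).ravel()
r=least_squares(f,[512,258,85,-60]);print(r.x,r.x[3]/500,f(r.x).round(1))
R,o=frame(*r.x[:3],r.x[3]/500,np.deg2rad(22))
for z in (8,19,30):
  for h in (118,124): print(z,h,proj(i,[R@np.array([a*75,b*h,z])+o for a,b in C]).round().tolist())
plan(TRAY,(-30,102,200))
"
```

```text
[507.57875207 258.90596091  89.23213646 -61.73848803] -0.12347697606135949 [-5.7  0.   2.5  1.6 -0.7  0.6  3.4 -1.9]
8 118 [[392.0, 242.0], [167.0, 243.0], [151.0, 93.0], [405.0, 92.0]]
8 124 [[397.0, 242.0], [161.0, 243.0], [145.0, 93.0], [412.0, 92.0]]
19 118 [[395.0, 246.0], [164.0, 247.0], [147.0, 93.0], [409.0, 91.0]]
19 124 [[401.0, 246.0], [158.0, 247.0], [140.0, 93.0], [416.0, 91.0]]
30 118 [[398.0, 250.0], [161.0, 252.0], [143.0, 93.0], [414.0, 91.0]]
30 124 [[404.0, 250.0], [155.0, 252.0], [136.0, 93.0], [421.0, 91.0]]
target [ 497. -121.  261.] shift [-7.56  1.93  1.98] rot [-1.33  0.88 -1.82]
shift in target axes [-7.92  0.21  1.41]
```

Emit:
{"method": "apply_moves", "body": {
  "series": [
    [[-0.95,0.24,0.1,0,0,0],[-0.95,0.24,0.1,0,0,0],[-0.95,0.24,0.1,0,0,0],[-0.95,0.24,0.1,0,0,0],[-0.95,0.24,0.1,0,0,0]]
  ]
}}

```text
clock: 3.45
eef_pos: [453.9, 24.8, 316.5]
tool_rot: [2.757, -0.001, 1.443]
force: [0.8, 0.3, -0.3]
width: 85.0
```

Emit:
{"method": "apply_moves", "body": {
  "series": [
    [[-0.95,0.24,0.1,0,0,0],[-0.95,0.24,0.1,0,0,0],[-0.9,0.25,0.1,0,0,0],[0,0,0,-0.45,0.3,-0.6],[0,0,0,-0.45,0.3,-0.6]]
  ]
}}

```text
clock: 4.08
eef_pos: [475.0, -118.3, 315.9]
tool_rot: [2.661, -0.004, 1.584]
force: [-0.3, 1.0, -0.0]
width: 85.8
```

Emit:
{"method": "apply_moves", "body": {
  "series": [
    [[0,0,0,-0.43,0.28,-0.62],[0,0,0,0,0,0],[0,0,0,0,0,0],[0,0,0,0,0,0],[0,0,0,0,0,0]]
  ]
}}

```text
clock: 4.7
eef_pos: [475.3, -116.4, 316.0]
tool_rot: [2.62, -0.0, 1.654]
force: [0.7, 0.3, 0.2]
width: 85.5
```

```bash
python3 -c "
from h import *
import cv2
s=ctrl.read_state();print(s['clock'],s['qpos']);plan(TRAY,(-30,102,200),s)
i=viewer.camera_info('wrist');cv2.imwrite('pics/w2.png',viewer.get_image('wrist'))
import pickle;pickle.dump(i,open('w2.pkl','wb'))
print([(round(d['score'],2),d['location'][0]*560,d['location'][1]*420) for d in viewer.find_in('wrist','cheese_a')])
R,o=frame(*TRAY)
for c in (102,-1):
  print(proj(i,[R@np.array([-28+a*60,c+b*25,48])+o for a,b in((1,1),(1,-1),(-1,-1),(-1,1))]).round().tolist())
"
```

```text
4.7 [ 0.35398373  0.14849891 -0.04671702  2.26745148 -0.67138706  0.30004296
  2.5660371 ]
target [ 497. -121.  261.] shift [-0.13 -0.18  1.16] rot [-0.02  0.   -0.  ]
shift in target axes [-0.13 -0.19  1.16]
[(0.71, 161.0, 168.294), (0.64, 274.008, 171.31799999999998)]
[[298.0, 235.0], [247.0, 235.0], [243.0, 107.0], [300.0, 106.0]]
[[192.0, 236.0], [140.0, 236.0], [124.0, 107.0], [182.0, 107.0]]
```

View pics/w2.png

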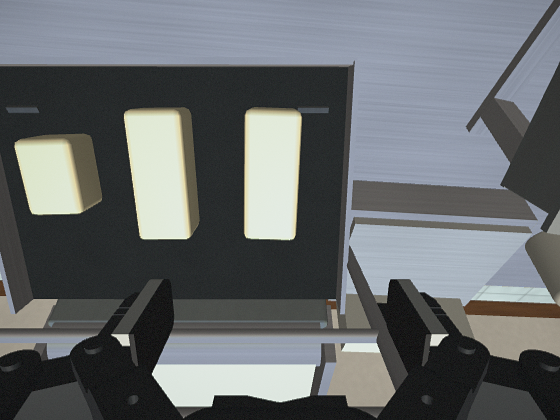

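Emit:
{"method": "apply_moves", "body": {
  "series": [
    [[-0.13,-0.14,0.6,0,0,0],[0,0,0.6,0,0,0],[0,0,0.6,0,0,0],[0,0,0.6,0,0,0],[0,0,0.6,0,0,0]]
  ]
}}

```text
clock: 5.42
eef_pos: [556.8, -115.7, 221.7]
tool_rot: [2.68, -0.019, 1.646]
force: [-0.3, 0.1, 0.4]
width: 85.5
```

```bash
python3 -c "
from h import *
s=ctrl.read_state();print(s['clock'],s['qpos'],s['force']);plan(TRAY,(-27,101.5,27),s)
"
```

```text
5.425 [ 0.16703054  0.43028676  0.10971472  2.16976282 -1.09897506  0.23315574
  2.94045256] [-0.29080905  0.10725016  0.41731712]
target [ 586. -114.  113.] shift [-0.05 -0.45  2.2 ] rot [-0.6  -0.12 -0.15]
shift in target axes [-0.02 -0.59  2.17]
```

```bash
cat > kin.py <<'E'
from h import *
import itertools
D=[([-1.359,0.628,0.038,1.517,-0.027,0.996,-0.02],[178.2,625.1,250],[3.1416,0.002,1.293]),
([-1.00345404,0.23359206,0.2090614,2.07939028,0.43696707,0.6453818,0.30915585],[420.2,270.2,317.3],[2.758,-.001,1.441]),
([0.35398373,0.14849891,-0.04671702,2.26745148,-0.67138706,0.30004296,2.5660371],[475.3,-116.4,316],[2.62,0,1.654]),
([0.16703054,0.43028676,0.10971472,2.16976282,-1.09897506,0.23315574,2.94045256],[556.8,-115.7,221.7],[2.68,-.019,1.646])]
def E(ax,a): return Ro.from_euler(ax,a).as_matrix()
def fk(q,P,sg):
    h,L1,L2,Lt,a1,a2,a3,c0,c7=P; s1,s3,s5,s7=sg
    R=E('z',s1*q[0]+c0)@E('y',q[1]);p=np.array([0,0,h])+R@[a1,0,L1]
    R=R@E('z',s3*q[2])@E('y',q[3]);p=p+R@[a2,0,L2]
    R=R@E('z',s5*q[4])@E('y',q[5]);p=p+R@[a3,0,Lt]
    return p,R@E('z',s7*q[6]+c7)
def err(p,R,p0,R0,w=300): return np.r_[p-p0,w*Ro.from_matrix(R.T@R0).as_rotvec()]
def fitkin():
    best=None
    for sg in itertools.product([1,-1],repeat=4):
      for c7 in (0,1.57,3.14,-1.57):
        f=lambda P:np.concatenate([err(*fk(q,P,sg),np.array(p),E('xyz',r)) for q,p,r in D])
        r=least_squares(f,[300,400,400,250,0,0,0,0,c7],loss='soft_l1',max_nfev=60)
        if best is None or r.cost<best[0]: best=(r.cost,r.x,sg,f(r.x))
    return best
if __name__=='__main__':
    b=fitkin();print(b[0],b[1].round(3),b[2]);print(b[3].round(1))
    np.save('kin.npy',np.r_[b[1],b[2]])
E
python3 kin.py
```

```text
30.47964957909079 [ 3.28904e+02  5.61483e+02  3.79368e+02  3.29960e+02 -3.34300e+00
 -1.01900e+00 -3.65500e+00 -4.40000e-02  6.87969e+02] (-1, -1, -1, -1)
[  0.3   0.1   0.2  -0.1  -0.9  -1.  -10.8   0.1  -0.9   0.    4.8  -0.1
   2.2   3.7   0.6  -0.    6.6   0.5  -0.2  -0.6  -0.1  -0.    5.9   0.4]
```

```bash
cat > k2.py <<'E'
from kin import *
out=[]
for sg in itertools.product([1,-1],repeat=4):
  for c7 in (0,1.57,3.14,-1.57):
    f=lambda P:np.concatenate([err(*fk(q,P,sg),np.array(p),E('xyz',r)) for q,p,r in D])
    r=least_squares(f,[330,450,400,250,0,0,0,0,c7],x_scale=[100,100,100,100,10,10,10,.1,.1],max_nfev=200)
    out.append((r.cost,r.x,sg,f(r.x)))
out.sort(key=lambda o:o[0])
for o in out[:4]: print(o[0].round(1),o[1].round(2),o[2]);
print(out[0][3].round(1)); np.save('kin.npy',np.r_[out[0][1],out[0][2]])
E
python3 k2.py; python3 -c "
from cell import ctrl
s=ctrl.read_state();print(s['qpos'].tolist(),s['eef_pos'],s['tool_rot'])"
```

```text
100.2 [ 3.5366e+02  5.5812e+02  3.8867e+02  3.4275e+02 -8.3500e+00  6.8900e+00
 -7.5500e+00 -4.0000e-02  3.1000e+00] (-1, -1, -1, -1)
100.2 [ 3.5366e+02  5.5812e+02  3.8867e+02  3.4275e+02 -8.3500e+00  6.8900e+00
 -7.5500e+00 -4.0000e-02 -3.1800e+00] (-1, -1, -1, -1)
100.2 [ 3.5366e+02  5.5812e+02  3.8867e+02  3.4275e+02 -8.3500e+00  6.8900e+00
 -7.5500e+00 -4.0000e-02  3.1000e+00] (-1, -1, -1, -1)
100.2 [ 3.5366e+02  5.5812e+02  3.8867e+02  3.4275e+02 -8.3500e+00  6.8900e+00
 -7.5500e+00 -4.0000e-02 -3.1800e+00] (-1, -1, -1, -1)
[ 0.5  1.5  0.7 -0.1 -0.9 -0.9 -6.4 -0.8 -1.8  0.   4.7 -0.   5.9  3.3
  0.5 -0.   6.5  0.5 -1.5 -2.1  0.5 -0.   5.8  0.4]
[0.16703054189857566, 0.4302867567443067, 0.10971471691494909, 2.169762819758264, -1.0989750582811384, 0.23315573672938095, 2.940452557483916] [ 556.81304028 -115.72582888  221.70590289] [ 2.68045442 -0.01862054  1.646328  ]
```

```bash
cat > ik.py <<'E'
from kin import *
K=np.load('kin.npy');P,sg=K[:9],K[9:]
lo=np.array([-3.06,-.37,-1.25,.18,-1.1,.23,-2.94]);hi=np.array([3.06,2.12,1.32,2.47,4.24,1.98,2.94])
rng=np.random.default_rng(0)
def ik(F,p,dl=0,flip=0,n=40,seed=None):
    a,Rt=goal(F,p); Rt=Rt@E('x',np.deg2rad(dl))@E('z',np.pi*flip)   # dl>0: 
    best=None
    for k in range(n):
        q0=rng.uniform(lo,hi) if seed is None else np.clip(seed+rng.normal(0,.05,7),lo+.01,hi-.01)
        m=lambda q:np.maximum(0,.15-np.minimum(q-lo,hi-q))*100
        r=least_squares(lambda q:np.r_[err(*fk(q,P,sg),a,Rt),m(q)],q0,bounds=(lo,hi),max_nfev=80)
        if best is None or r.cost<best.cost-1e-3: best=r
    q=best.x;e=err(*fk(q,P,sg),a,Rt)
    return q,np.linalg.norm(e),np.min(np.minimum(q-lo,hi-q))
if __name__=='__main__':
    for name,F,p in [('trayL',TRAY,(-28,101,27)),('trayLhi',TRAY,(-60,101,150)),('trayM',TRAY,(-28,-1,27)),('toteL',TOTE,(0,60,45)),('toteLhi',TOTE,(0,60,180)),('toteR',TOTE,(0,-60,45))]:
      for fl in (0,1):
        for dl in (-10,0,10):
          q,e,mg=ik(F,p,dl,fl,12);print(name,fl,dl,'err',e.round(1),'margin',mg.round(2),q.round(2).tolist())
E
python3 ik.py
```

```text
trayL 0 -10 err 0.1 margin 0.15 [0.52, 0.77, -0.3, 2.32, 3.33, 0.57, -1.31]
trayL 0 0 err 0.0 margin 0.26 [0.88, 0.92, -0.94, 2.21, 2.1, 0.53, -0.02]
trayL 0 10 err 0.0 margin 0.15 [0.72, 0.8, -0.73, 2.08, 1.46, 0.38, 0.52]
trayL 1 -10 err 0.1 margin 0.15 [0.52, 0.77, -0.3, 2.32, 3.33, 0.57, 1.83]
trayL 1 0 err 0.0 margin 0.15 [0.12, 0.69, 0.18, 2.2, 4.01, 0.38, 0.98]
trayL 1 10 err 0.0 margin 0.15 [0.72, 0.8, -0.73, 2.08, 1.46, 0.38, -2.62]
trayLhi 0 -10 err 5.2 margin 0.01 [0.79, 0.51, -0.49, 2.46, 3.42, 0.39, -1.36]
trayLhi 0 0 err 1.3 margin 0.11 [1.1, 0.66, -1.07, 2.36, 1.85, 0.38, 0.17]
trayLhi 0 10 err 0.0 margin 0.2 [1.0, 0.61, -1.0, 2.23, 1.16, 0.43, 0.79]
trayLhi 1 -10 err 5.2 margin 0.01 [0.79, 0.51, -0.49, 2.46, 3.43, 0.39, 1.78]
trayLhi 1 0 err 7.9 margin 0.11 [1.13, 0.67, -1.11, 2.34, 1.72, 0.4, -2.83]
trayLhi 1 10 err 0.0 margin 0.15 [0.96, 0.57, -0.92, 2.23, 1.1, 0.38, -2.29]
trayM 0 -10 err 0.0 margin 0.19 [1.19, 1.1, -1.06, 2.2, 2.37, 0.54, 0.08]
trayM 0 0 err 0.0 margin 0.18 [1.06, 0.95, -0.94, 2.09, 1.88, 0.41, 0.4]
trayM 0 10 err 0.0 margin 0.15 [0.89, 0.84, -0.7
[... 925 characters left out ...]
.69, 1.08]
toteLhi 1 -10 err 0.0 margin 0.15 [-0.21, 0.66, -1.1, 2.11, 1.39, 1.13, 2.47]
toteLhi 1 0 err 0.0 margin 0.25 [-1.47, 0.55, 0.88, 2.02, -0.3, 0.48, -2.17]
toteLhi 1 10 err 0.0 margin 0.42 [-0.92, 0.44, 0.22, 1.91, 0.09, 0.65, -2.49]
toteR 0 -10 err 0.5 margin 0.14 [-0.76, 0.65, 0.14, 2.33, 2.28, 0.38, -1.48]
toteR 0 0 err 0.0 margin 0.23 [-0.17, 0.67, -0.57, 2.24, 1.61, 0.57, -0.65]
toteR 0 10 err 0.0 margin 0.33 [-0.06, 0.69, -0.63, 2.12, 1.15, 0.56, -0.13]
toteR 1 -10 err 0.5 margin 0.14 [-0.76, 0.65, 0.14, 2.33, 2.28, 0.38, 1.67]
toteR 1 0 err 0.0 margin 0.15 [-0.38, 0.62, -0.26, 2.23, 1.59, 0.38, 2.48]
toteR 1 10 err 0.0 margin 0.15 [-0.97, 0.7, 0.66, 2.12, -0.89, 0.38, -1.34]
```

```bash
cat > sim.py <<'E'
from ik import *
from scipy.optimize import lsq_linear
def step(q,p,R,mode='dls'):
    for _ in range(12):
        p0,R0=fk(q,P,sg);e=np.r_[p-p0,300*(R0@Ro.from_matrix(R0.T@R).as_rotvec())]
        J=np.zeros((6,7))
        for i in range(7):
            d=q.copy();d[i]+=1e-5;p1,R1=fk(d,P,sg);J[:,i]=np.r_[p1-p0,300*(R0@Ro.from_matrix(R0.T@R1).as_rotvec())]/1e-5
        lam=8
        dq=lsq_linear(np.r_[J,lam*np.eye(7)],np.r_[e,np.zeros(7)],bounds=(np.minimum(lo-q,-1e-6),np.maximum(hi-q,1e-6))).x
        q=np.clip(q+dq,lo,hi)
    return q,np.linalg.norm(e)
def rows(q,rs):
    p,R=fk(q,P,sg);worst=0
    for n,r in rs:
        r=np.array(r,float)
        for _ in range(n):
            p=p+R@r[:3]*50;R=R@Ro.from_rotvec(r[3:]*6,degrees=True).as_matrix()
            q,e=step(q,p,R);worst=max(worst,e)
    return q,worst
if __name__=='__main__':
    q=np.array(D[0][0])
    q,w=rows(q,[(7,(-.7,.82,-.17,0,0,0)),(1,(-.6,.84,-.15,0,0,0)),(2,(0,0,0,-.9,.07,-.35)),(2,(0,0,0,-.93,.07,-.36))]);print(q.round(2),w.round(1),np.round(D[1][0],2))
    q,w=rows(q,[(8,(-.95,.24,.1,0,0,0)),(2,(0,0,0,-.45,.3,-.6)),(1,(0,0,0,-.43,.28,-.62))]);print(q.round(2),w.round(1),np.round(D[2][0],2))
    q,w=rows(q,[(1,(-.13,-.14,.6,0,0,0)),(4,(0,0,.6,0,0,0))]);print(q.round(2),w.round(1),np.round(D[3][0],2))
E
python3 sim.py
```

```text
[-1.    0.23  0.22  2.08  0.42  0.63  0.34] 0.0 [-1.    0.23  0.21  2.08  0.44  0.65  0.31]
[ 0.28  0.15  0.08  2.27 -0.8   0.35  2.73] 0.0 [ 0.35  0.15 -0.05  2.27 -0.67  0.3   2.57]
[ 0.27  0.48  0.02  2.17 -1.06  0.23  2.94] 35.0 [ 0.17  0.43  0.11  2.17 -1.1   0.23  2.94]
```

```bash
cat > s3.py <<'E'
from sim import *
q0=np.array(ctrl.read_state()['qpos'])
def go(q,F,p,rv=(0,0,0),n=8):
    "interpolate to frame pose with extra tool rotvec (deg)"
    a,Rt=goal(F,p);Rt=Rt@Ro.from_rotvec(rv,degrees=True).as_matrix()
    p0,R0=fk(q,P,sg);d=Ro.from_matrix(R0.T@Rt).as_rotvec();w=0
    for k in range(1,n+1):
        q,e=step(q,p0+(a-p0)*k/n,R0@Ro.from_rotvec(d*k/n).as_matrix());w=max(w,e)
    return q,w
if __name__=='__main__':
    b,_=go(q0,TRAY,(-40,101,220));print('hover',b.round(2))
    res=[]
    for ax in (15,30):
        for ay in (-45,-30,-15,15,30,45):
            q,w1=go(b,TRAY,(-40,101,220),(ax,0,0));q,w2=go(q,TRAY,(-40,101,220),(ax,ay,0));qq=q;q,w3=go(q,TRAY,(-40,101,220),(0,ay,0));q,w4=go(q,TRAY,(-40,101,220),n=12);h=q
            q,w5=go(q,TRAY,(-28,101,27),n=12)
            res.append((ax,ay,np.round([w1,w2,w3,w4,w5],0),h.round(2).tolist(),q.round(2).tolist()))
    for r in res: print(*r)
E
python3 s3.py
```

```text
hover [ 0.49  0.24 -0.16  2.31 -0.99  0.23  2.94]
15 -45 [0. 0. 0. 0. 0.] [1.28, 0.47, -1.2, 2.33, 1.17, 0.28, 0.8] [0.89, 0.93, -0.95, 2.21, 2.09, 0.55, 0.0]
15 -30 [0. 0. 0. 0. 0.] [1.28, 0.47, -1.19, 2.33, 1.17, 0.27, 0.81] [0.89, 0.93, -0.95, 2.21, 2.09, 0.55, 0.0]
15 -15 [0. 0. 0. 0. 0.] [1.28, 0.47, -1.2, 2.33, 1.17, 0.27, 0.81] [0.89, 0.93, -0.95, 2.21, 2.09, 0.55, 0.0]
15 15 [ 0.  0.  0.  2. 52.] [0.49, 0.24, -0.16, 2.31, -0.99, 0.23, 2.94] [0.2, 0.65, 0.06, 2.05, -1.1, 0.23, 2.94]
15 30 [ 0.  0.  0.  2. 52.] [0.49, 0.24, -0.16, 2.31, -0.99, 0.23, 2.94] [0.2, 0.65, 0.06, 2.05, -1.1, 0.23, 2.94]
15 45 [ 0.  0.  0.  2. 52.] [0.49, 0.24, -0.16, 2.31, -0.99, 0.23, 2.94] [0.2, 0.65, 0.06, 2.05, -1.1, 0.23, 2.94]
30 -45 [0. 0. 0. 0. 0.] [1.28, 0.47, -1.2, 2.33, 1.17, 0.28, 0.8] [0.89, 0.93, -0.95, 2.21, 2.09, 0.55, 0.0]
30 -30 [0. 0. 0. 0. 0.] [1.28, 0.47, -1.19, 2.33, 1.17, 0.27, 0.81] [0.89, 0.93, -0.95, 2.21, 2.09, 0.55, 0.0]
30 -15 [0. 0. 0. 0. 0.] [1.28, 0.47, -1.2, 2.33, 1.17, 0.27, 0.81] [0.89, 0.93, -0.95, 2.21, 2.09, 0.55, 0.0]
30 15 [ 0.  0.  0.  2. 52.] [0.49, 0.24, -0.16, 2.31, -0.99, 0.23, 2.94] [0.2, 0.65, 0.06, 2.05, -1.1, 0.23, 2.94]
30 30 [ 0.  0.  0.  2. 52.] [0.49, 0.24, -0.16, 2.31, -0.99, 0.23, 2.94] [0.2, 0.65, 0.06, 2.05, -1.1, 0.23, 2.94]
30 45 [ 0.  0.  0.  2. 52.] [0.49, 0.24, -0.16, 2.31, -0.99, 0.23, 2.94] [0.2, 0.65, 0.06, 2.05, -1.1, 0.23, 2.94]
```

```bash
python3 -c "
from s3 import *
plan(TRAY,(-70,101,220))
q,w=go(q0,TRAY,(-70,101,220));print(q.round(2),w)
q,w=go(q,TRAY,(-70,101,220),(15,0,0));print(w)
q,w=go(q,TRAY,(-70,101,220),(15,-30,0));print(w,q.round(2))
q,w=go(q,TRAY,(-70,101,220),(0,0,0));print(w,q.round(2))
q,w=go(q,TRAY,(-30,101,220),(0,0,0));print(w,q.round(2))
q,w=go(q,TRAY,(-28,101,27),n=12);print(w,q.round(2))
q,w=go(q,TRAY,(-80,101,27));print(w,q.round(2))
q,w=go(q,TRAY,(-80,101,150));print(w,q.round(2))
q,w=go(q,TOTE,(0,60,200),n=20);print(w,q.round(2))
q,w=go(q,TOTE,(0,60,45));print(w,q.round(2))
q,w=go(q,TOTE,(0,60,200));print(w,q.round(2))
q,w=go(q,TRAY,(-28,-1,180),n=20);print(w,q.round(2))
q,w=go(q,TRAY,(-28,-1,27),n=20);print(w,q.round(2))
q,w=go(q,TRAY,(-80,-1,27));print(w,q.round(2))
q,w=go(q,TRAY,(-80,-1,150));print(w,q.round(2))
q,w=go(q,TOTE,(0,-60,180),n=20);print(w,q.round(2))
q,w=go(q,TOTE,(0,-60,45));print(w,q.round(2))
"
```

```text
target [ 452. -126.  259.] shift [-0.03 -1.55 -1.59] rot [-0.6  -0.12 -0.15]
shift in target axes [-0.03 -1.45 -1.69]
[ 0.59  0.24 -0.23  2.35 -0.96  0.23  2.94] 12.277564404569649
2.2370700548786883e-13
3.476786109925592e-13 [-0.87  0.48  0.99  2.29  0.3   0.29  1.25]
0.0004403328562280109 [ 1.32  0.47 -1.19  2.39  1.38  0.24  0.63]
9.509507410199799e-05 [ 1.29  0.5  -1.25  2.3   1.18  0.33  0.79]
9.192934240966859e-05 [ 0.88  0.92 -0.94  2.21  2.1   0.54 -0.01]
3.970116576486566e-13 [ 0.94  1.   -0.98  2.32  2.26  0.65 -0.11]
3.7962511268726394e-13 [ 1.1   0.65 -1.02  2.4   2.03  0.36  0.01]
3.897433532309051e-13 [-0.11  0.61 -1.12  2.01  1.13  1.04 -0.37]
3.8311147795210665e-13 [-0.18  0.86 -0.91  2.03  1.48  0.94 -0.59]
2.410235948992262e-13 [-0.11  0.61 -1.11  2.01  1.12  1.04 -0.37]
6.493219280188234e-05 [ 1.37  0.74 -1.25  2.17  1.26  0.46  0.95]
3.0787126699497553e-13 [ 1.09  0.98 -1.    2.1   1.87  0.47  0.44]
2.522715355453355e-13 [ 1.17  1.05 -1.02  2.19  2.05  0.53  0.32]
3.684285892627916e-12 [ 1.3   0.71 -1.01  2.27  1.62  0.27  0.65]
3.9491500231326656e-13 [ 0.2   0.55 -1.21  2.23  1.21  0.9  -0.35]
3.3529072300560983e-13 [ 0.06  0.83 -0.97  2.24  1.63  0.89 -0.63]
```

Emit:
{"method": "apply_moves", "body": {
  "series": [
    [[0,-0.4,-0.4,0,0,0],[0,-0.4,-0.4,0,0,0],[0,-0.4,-0.4,0,0,0],[0,-0.35,-0.4,0,0,0],[0,0,0,0.5,0,0]]
  ]
}}

```text
clock: 6.05
eef_pos: [450.5, -120.0, 260.6]
tool_rot: [2.736, -0.019, 1.633]
force: [-0.4, 0.0, -0.8]
width: 85.3
```

Emit:
{"method": "apply_moves", "body": {
  "series": [
    [[0,0,0,0.5,0,0],[0,0,0,0.5,0,0],[0,0,0,0.5,0,0],[0,0,0,0,-0.5,0],[0,0,0,0,-0.5,0]]
  ]
}}

```text
clock: 6.68
eef_pos: [453.4, -119.3, 260.6]
tool_rot: [2.89, 0.085, 1.611]
force: [0.4, -0.2, -0.3]
width: 85.2
```

Emit:
{"method": "apply_moves", "body": {
  "series": [
    [[0,0,0,0,-0.5,0],[0,0,0,0,-0.5,0],[0,0,0,0,-0.5,0],[0,0,0,0,-0.5,0],[0,0,0,0,0,0]]
  ]
}}

```text
clock: 7.3
eef_pos: [453.3, -117.9, 260.1]
tool_rot: [2.882, 0.287, 1.561]
force: [0.4, -0.6, 1.4]
width: 85.6
```

```bash
python3 -c "
from s3 import *
print(q0.round(2));plan(TRAY,(-50,101,200))
for n in (8,16):
  q,w=go(q0,TRAY,(-50,101,200),n=n);print(w,q.round(2))
"
```

```text
[-0.68  0.37  0.9   2.27 -0.16  0.33  1.88]
target [ 480. -124.  251.] shift [-0.05  0.46  0.33] rot [-2.63  2.88  0.23]
shift in target axes [-0.16  0.36  0.41]
13.24295824002729 [ 0.46  0.28 -0.12  2.3  -0.99  0.23  2.94]
13.242958240027333 [ 0.46  0.28 -0.12  2.3  -0.99  0.23  2.94]
```

Emit:
{"method": "apply_moves", "body": {
  "series": [
    [[0,0,0,0,-0.6,0],[0,0,0,0,-0.6,0],[0,0,0,0,-0.6,0],[0,0,0,0,-0.6,0],[0,0,0,0,-0.6,0]]
  ]
}}

```text
clock: 7.92
eef_pos: [453.3, -119.5, 260.4]
tool_rot: [2.839, 0.589, 1.46]
force: [0.4, -1.0, -0.6]
width: 85.4
```

```bash
python3 -c "
from s3 import *
print(q0.round(2));plan(TRAY,(-50,101,200))
for n in (8,16):
  q,w=go(q0,TRAY,(-50,101,200),n=n);print(w,q.round(2))
  q,w=rows(q0,[(6,(0,0,0,-.5,0,0))]);print(w,q.round(2));q,w=go(q,TRAY,(-50,101,200),n=n);print(w,q.round(2))
"
```

```text
[-1.02  0.67  1.21  2.3  -0.11  0.27  1.67]
target [ 480. -124.  251.] shift [0.08 0.46 0.32] rot [-2.59  5.87  0.61]
shift in target axes [-0.12  0.35  0.42]
13.242958240027285 [ 0.46  0.28 -0.12  2.3  -0.99  0.23  2.94]
65.6594036856201 [-1.03  0.7   1.32  2.34 -1.1   0.23  2.71]
13.242958240027402 [ 0.46  0.28 -0.12  2.3  -0.99  0.23  2.94]
13.24295824002729 [ 0.46  0.28 -0.12  2.3  -0.99  0.23  2.94]
65.6594036856201 [-1.03  0.7   1.32  2.34 -1.1   0.23  2.71]
13.276239287000651 [ 0.46  0.28 -0.12  2.3  -0.99  0.23  2.94]
```

```bash
cat > s4.py <<'E'
from s3 import *
import time
rng=np.random.default_rng(1);t0=time.time();found=0
b=q0
while time.time()-t0<400 and found<6:
    nw=rng.integers(1,3);q=b;seq=[];ok=True;tot=0
    for k in range(nw):
        rv=np.round([rng.uniform(0,45),rng.uniform(-50,50),rng.uniform(-50,50)*(rng.random()<.4)],-1);p=(-70-rng.integers(0,3)*20,101+rng.integers(0,4)*60,220+rng.integers(0,3)*30)
        q,w=go(q,TRAY,p,rv,n=6);seq.append((p,rv.tolist(),round(w,1)))
        if w>5: ok=False;break
    if not ok: continue
    q,w=go(q,TRAY,(-50,101,200),n=8);
    if w>5 or q[4]<.5: continue
    h=q;q,w=go(q,TRAY,(-28,101,27),n=8)
    print(seq,h.round(2),w.round(1),q.round(2),flush=True);found+=1
E
timeout 500 python3 s4.py
```

```text
[((np.int64(-110), np.int64(101), np.int64(220)), [40.0, 20.0, 0.0], np.float64(0.0)), ((np.int64(-110), np.int64(161), np.int64(250)), [20.0, -40.0, 0.0], np.float64(0.0))] [ 1.2   0.5  -1.11  2.35  1.43  0.25  0.56] 0.0 [ 0.89  0.94 -0.97  2.21  2.09  0.56  0.01]
[((np.int64(-70), np.int64(221), np.int64(250)), [20.0, -20.0, -0.0], np.float64(0.0)), ((np.int64(-110), np.int64(281), np.int64(280)), [10.0, -30.0, 0.0], np.float64(0.0))] [ 1.2   0.5  -1.11  2.35  1.43  0.25  0.56] 0.0 [ 0.89  0.94 -0.97  2.21  2.08  0.56  0.01]
[((np.int64(-110), np.int64(161), np.int64(280)), [30.0, -50.0, -10.0], np.float64(0.0))] [ 1.21  0.5  -1.11  2.35  1.44  0.26  0.56] 0.0 [ 0.89  0.94 -0.97  2.21  2.08  0.56  0.02]
[((np.int64(-70), np.int64(161), np.int64(280)), [0.0, -30.0, -0.0], np.float64(3.2))] [ 1.2   0.5  -1.1   2.35  1.43  0.25  0.56] 0.0 [ 0.89  0.93 -0.96  2.21  2.09  0.55  0.01]
[((np.int64(-70), np.int64(101), np.int64(250)), [10.0, -40.0, 0.0], np.float64(2.2)), ((np.int64(-70), np.int64(161), np.int64(220)), [0.0, -10.0, 20.0], np.float64(0.0))] [ 1.19  0.49 -1.09  2.35  1.42  0.24  0.57] 0.0 [ 0.89  0.93 -0.96  2.21  2.09  0.55  0.01]
[((np.int64(-70), np.int64(101), np.int64(220)), [40.0, 20.0, -10.0], np.float64(0.0)), ((np.int64(-110), np.int64(221), np.int64(250)), [30.0, -40.0, -20.0], np.float64(0.0))] [ 1.2   0.5  -1.11  2.35  1.43  0.25  0.56] 0.0 [ 0.89  0.94 -0.97  2.21  2.08  0.56  0.01]
```

```bash
cat >> h.py <<'E'
def planx(F,p,rv,s=None):
    a,Rt=goal(F,p);Rt=Rt@Ro.from_rotvec(rv,degrees=True).as_matrix();sh,ro=move_to(a,Rt,s);print('shift',sh.round(2),'rot',ro.round(2));return sh,ro
E
python3 -c "
from s3 import *
sh,ro=planx(TRAY,(-90,251,270),(15,-28,0))
q,w=rows(q0,[(6,[*(sh/6),0,0,0]),(4,[0,0,0,*(ro/4)])]);print(q.round(2),w)
q,w=go(q,TRAY,(-50,101,200),n=10);print(q.round(2),w)
q,w=rows(q0,[(6,[*(sh/6),0,0,0])]);print(q.round(2),w)
q,w=rows(q,[(6,[0,0,0,-.5,.5,0])]);print(q.round(2),w)
q,w=go(q,TRAY,(-50,101,200),n=10);print(q.round(2),w)
"
```

```text
shift [ 1.86 -0.76 -2.33] rot [0.03 1.27 0.44]
[-1.47  0.5   1.31  2.28  0.05  0.56  1.25] 2.7749386589599906e-13
[ 1.2   0.49 -1.09  2.35  1.43  0.24  0.57] 0.001839080983552084
[-1.5   0.63  1.32  2.27  0.08  0.6   1.22] 2.6683697290023617e-13
[-0.33  0.08 -0.08  2.47  1.18  0.47  0.22] 15.736056059102843
[ 1.19  0.49 -1.09  2.35  1.42  0.24  0.57] 1.5257285728608154
```

Emit:
{"method": "apply_moves", "body": {
  "series": [
    [[0.4,-0.15,-0.45,0,0,0],[0.4,-0.15,-0.45,0,0,0],[0.4,-0.15,-0.45,0,0,0],[0.4,-0.15,-0.45,0,0,0],[0.4,-0.15,-0.45,0,0,0]]
  ]
}}

```text
clock: 8.55
eef_pos: [399.0, 24.8, 284.9]
tool_rot: [2.841, 0.587, 1.462]
force: [0.8, -0.2, 0.4]
width: 85.8
```

```bash
python3 -c "
from s3 import *
print(q0.round(2))
for p in [(-60,280,250),(-30,280,230),(-30,300,200),(-30,240,200)]:
  q,w=go(q0,TRAY,p,n=12);print(p,q.round(2),w)
  q,w=go(q,TRAY,(-50,101,200),n=10);print(q.round(2),w)
plan(TRAY,(-30,280,230))
"
```

```text
[-1.47  0.65  1.3   2.27  0.03  0.58  1.26]
(-60, 280, 250) [ 0.85  0.2  -1.15  2.45  1.26  0.25  0.23] 0.02798957137915632
[ 1.2   0.5  -1.1   2.35  1.43  0.25  0.56] 1.3004204634910936e-11
(-30, 280, 230) [-1.03  0.25  0.98  2.37 -1.1   0.23  2.57] 3.4801144105527237
[ 0.46  0.28 -0.12  2.3  -0.99  0.23  2.94] 13.242958240027377
(-30, 300, 200) [-0.95  0.31  0.85  2.33 -1.1   0.23  2.51] 15.139643391813529
[ 0.46  0.28 -0.12  2.3  -0.99  0.23  2.94] 13.24295824002734
(-30, 240, 200) [-0.58  0.27  0.62  2.33 -1.1   0.23  2.68] 15.36227778878397
[ 0.46  0.28 -0.12  2.3  -0.99  0.23  2.94] 13.242958240027349
target [467.  55. 287.] shift [ 0.6   1.36 -0.05] rot [-2.6   5.85  0.61]
shift in target axes [0.49 1.24 0.66]
```

```bash
cat > s5.py <<'E'
from s3 import *
import time
from multiprocessing import Pool
def tryseq(q,seq):
    w=0
    for p,rv in seq:
        q,e=go(q,TRAY,p,rv,n=5);w=max(w,e)
        if e>.5: return None
    return q
def work(seed):
    rng=np.random.default_rng(seed);t0=time.time();out=[]
    while time.time()-t0<240:
        seq=[((int(rng.choice([-110,-80,-50])),int(rng.choice([101,200,300,400])),int(rng.choice([220,280]))),
              (float(rng.choice([0,15,30])),float(rng.choice([-40,-20,0,20,40])),float(rng.choice([0,0,-30,-60,30])))) for _ in range(rng.integers(1,4))]
        q=tryseq(q0,seq)
        if q is None or q[4]<.6 or q[2]>.3: continue
        n=0;hm=[]
        for k in range(3):
            qq=tryseq(q0+rng.normal(0,.04,7)*(k>0),seq)
            if qq is None: break
            h,w=go(qq,TRAY,(-50,101,200),n=8)
            if w>3 or h[4]<.8: break
            n+=1;hm.append(qq)
        if n==3: out.append((-min(min(x[4] for x in hm),1.2)+.2*len(seq),seq,hm[0].round(2).tolist(),h.round(2).tolist()))
    return out
if __name__=='__main__':
    import os
    with Pool(os.cpu_count()) as P_: r=sum(P_.map(work,range(os.cpu_count())),[])
    r.sort(key=lambda x:x[0]);print(len(r))
    for x in r[:5]: print(x)
E
OMP_NUM_THREADS=1 python3 s5.py
```

```text
49
(-1.0, [((-50, 200, 220), (0.0, 0.0, 0.0))], [1.03, 0.38, -1.17, 2.42, 1.5, 0.29, 0.22], [1.2, 0.49, -1.09, 2.35, 1.42, 0.24, 0.57])
(-1.0, [((-80, 101, 220), (0.0, 0.0, 0.0))], [1.34, 0.49, -1.22, 2.41, 1.47, 0.26, 0.55], [1.24, 0.55, -1.19, 2.35, 1.46, 0.32, 0.53])
(-1.0, [((-50, 200, 220), (0.0, 0.0, -60.0))], [1.01, 0.36, -1.13, 2.42, 1.5, 0.26, 1.28], [1.19, 0.48, -1.08, 2.35, 1.42, 0.23, 0.58])
(-1.0, [((-80, 400, 220), (0.0, 0.0, -60.0))], [-0.54, 0.23, -0.05, 2.43, 1.55, 0.23, 0.63], [1.2, 0.49, -1.09, 2.35, 1.43, 0.24, 0.57])
(-1.0, [((-50, 200, 220), (0.0, 0.0, 0.0))], [1.03, 0.38, -1.17, 2.42, 1.5, 0.29, 0.22], [1.23, 0.52, -1.15, 2.35, 1.45, 0.29, 0.54])
```

```bash
sed -i 's/out.append((-min(min(x\[4\] for x in hm),1.2)+.2\*len(seq)/out.append((-min(min(min(x[4],1.2)+2*min(x[5],.6)-max(x[2],-.3) for x in hm),9)+.1*len(seq)/' s5.py; sed -i 's/<240/<200/; s/\[101,200,300,400\]/[200,300,400,500]/' s5.py; OMP_NUM_THREADS=1 python3 s5.py
```

```text
38
(np.float64(-2.464455456358209), [((-80, 300, 220), (15.0, 40.0, -60.0)), ((-110, 300, 280), (15.0, -40.0, -60.0))], [-0.73, 0.42, -0.35, 2.42, 1.16, 1.18, 0.51], [1.21, 0.5, -1.11, 2.35, 1.43, 0.26, 0.56])
(np.float64(-2.4461056711721496), [((-50, 200, 280), (0.0, 40.0, 0.0)), ((-50, 300, 280), (0.0, -40.0, 0.0))], [-0.1, 0.52, -1.01, 2.22, 1.15, 1.48, -0.34], [1.21, 0.51, -1.12, 2.35, 1.44, 0.26, 0.56])
(np.float64(-2.339212420584804), [((-50, 200, 280), (15.0, -40.0, 0.0)), ((-80, 200, 280), (0.0, 20.0, -30.0)), ((-50, 400, 280), (15.0, -40.0, -60.0))], [-0.43, 0.6, -0.91, 2.13, 1.14, 1.6, 0.57], [1.22, 0.52, -1.14, 2.35, 1.45, 0.28, 0.55])
(np.float64(-2.2898830550398315), [((-50, 300, 280), (0.0, 40.0, 0.0)), ((-110, 200, 280), (30.0, -40.0, -30.0))], [-0.09, 0.45, -0.68, 2.25, 0.99, 1.3, 0.54], [1.21, 0.5, -1.11, 2.35, 1.43, 0.26, 0.56])
(np.float64(-2.2716420141452884), [((-80, 500, 220), (0.0, 0.0, -30.0)), ((-110, 300, 280), (30.0, 40.0, -60.0)), ((-110, 300, 220), (30.0, -40.0, -60.0))], [-0.6, 0.61, -0.37, 2.23, 1.07, 1.24, 0.71], [1.21, 0.5, -1.11, 2.35, 1.44, 0.26, 0.56])
```

```bash
python3 -c "
from s3 import *
sh,ro=planx(TRAY,(-50,200,280),(0,40,0))
q,w=rows(q0,[(2,[*(sh/2),0,0,0]),(14,[0,0,0,*(ro/14)])]);print(q.round(2),w)
q,w=rows(q0,[(4,[*(sh/4),*(ro/14)]),(10,[0,0,0,*(ro/14)])]);print(q.round(2),w)
q,w=go(q,TRAY,(-50,300,280),(0,-40,0),n=14);print(q.round(2),w)
"
```

```text
shift [-1.21  0.74  0.18] rot [-2.81 12.47 -0.34]
[ 1.15  0.44 -0.65  2.16 -0.75  0.9   2.93] 0.00026802361447959383
[ 1.15  0.46 -0.66  2.16 -0.74  0.87  2.93] 0.00024150126422461057
[-0.4   0.39 -0.56  2.22  1.09  1.25 -0.23] 5.936764938488218
```

Emit:
{"method": "apply_moves", "body": {
  "series": [
    [[-0.6,0.4,0.1,0,0,0],[-0.6,0.35,0.1,0,0,0],[0,0,0,-0.2,0.9,0],[0,0,0,-0.2,0.9,0],[0,0,0,-0.2,0.9,0]]
  ]
}}

```text
clock: 9.18
eef_pos: [432.5, -29.3, 319.8]
tool_rot: [2.818, 0.315, 1.558]
force: [0.2, 0.6, 0.0]
width: 85.4
```

Emit:
{"method": "apply_moves", "body": {
  "series": [
    [[0,0,0,-0.2,0.9,0],[0,0,0,-0.2,0.9,0],[0,0,0,-0.2,0.9,0],[0,0,0,-0.2,0.9,0],[0,0,0,-0.2,0.9,0]]
  ]
}}

```text
clock: 9.8
eef_pos: [430.7, -29.3, 319.3]
tool_rot: [2.742, -0.097, 1.714]
force: [0.2, 0.4, -0.7]
width: 85.6
```

Emit:
{"method": "apply_moves", "body": {
  "series": [
    [[0,0,0,-0.2,0.9,0],[0,0,0,-0.2,0.9,0],[0,0,0,-0.2,0.9,0],[0,0,0,-0.2,0.9,0],[0,0,0,0,0,0]]
  ]
}}

```text
clock: 10.42
eef_pos: [430.3, -32.5, 313.8]
tool_rot: [2.67, -0.343, 1.823]
force: [0.3, -1.1, -0.3]
width: 85.3
```

```bash
python3 -c "
from s3 import *
print(q0.round(2))
for t in (200,300):
  sh,ro=planx(TRAY,(-50,t,280),(0,-40,0))
  for n in (14,20):
    q,w=go(q0,TRAY,(-50,t,280),(0,-40,0),n=n);print(q.round(2),w)
    q,w=go(q,TRAY,(-50,101,200),n=n);print(q.round(2),w)
"
```

```text
[ 0.18  0.19  0.28  2.26 -0.96  0.77  2.93]
shift [ 0.12  0.08 -0.07] rot [ -0.81 -10.3    0.13]
[-0.93  0.29  0.4   2.35  1.16  0.81 -0.04] 0.990517394604267
[ 1.2   0.49 -1.09  2.35  1.43  0.24  0.57] 0.0003669168381894048
[-0.82  0.28  0.27  2.35  1.17  0.85 -0.06] 0.6856040213147343
[ 1.19  0.49 -1.09  2.35  1.42  0.24  0.57] 0.00037469742447134323
shift [1.98 0.08 0.68] rot [ -0.81 -10.3    0.13]
[-1.06  0.36  0.29  2.22  0.95  0.97 -0.04] 7.64651523890738e-12
[ 1.2   0.5  -1.1   2.35  1.43  0.25  0.56] 0.00035103558687705946
[-0.98  0.35  0.19  2.22  0.97  1.   -0.06] 3.1737142252268145e-12
[ 1.19  0.49 -1.09  2.35  1.42  0.24  0.57] 0.0003602059065518063
```

Emit:
{"method": "apply_moves", "body": {
  "series": [
    [[0.4,0,0.1,0,-0.5,0],[0.4,0,0.1,0,-0.5,0],[0.4,0,0.1,0,-0.5,0],[0.4,0,0.1,0,-0.5,0],[0.4,0,0,0,-0.5,0]]
  ]
}}

```text
clock: 11.05
eef_pos: [416.9, 66.2, 319.4]
tool_rot: [2.703, -0.123, 1.721]
force: [-0.9, -1.3, -1.1]
width: 85.2
```

Emit:
{"method": "apply_moves", "body": {
  "series": [
    [[0,0,0,0,-0.5,0],[0,0,0,0,-0.5,0],[0,0,0,0,-0.5,0],[0,0,0,0,-0.5,0],[0,0,0,0,-0.5,0]]
  ]
}}

```text
clock: 11.68
eef_pos: [417.1, 65.0, 319.2]
tool_rot: [2.704, 0.112, 1.61]
force: [0.0, -0.8, -0.0]
width: 85.4
```

```bash
python3 -c "
from s3 import *
print(q0.round(2))
for t in (200,300):
  sh,ro=planx(TRAY,(-50,t,280),(0,-40,0))
  for n in (14,20):
    q,w=go(q0,TRAY,(-50,t,280),(0,-40,0),n=n);print(q.round(2),w)
    q,w=go(q,TRAY,(-50,101,200),n=n);print(q.round(2),w)
"
```

```text
[-0.6   0.05  0.18  2.34  0.59  0.45  0.72]
shift [-1.86  0.12  0.26] rot [-0.76 -5.52  0.41]
[-0.78  0.28  0.22  2.35  1.18  0.87 -0.07] 2.7006018403978987e-13
[ 1.2   0.49 -1.09  2.35  1.43  0.24  0.57] 0.0003681877605945418
[-0.78  0.28  0.22  2.35  1.18  0.86 -0.07] 3.973326069304516e-13
[ 1.19  0.49 -1.09  2.35  1.42  0.24  0.57] 0.00037469742101801934
shift [0.12 0.13 0.02] rot [-0.76 -5.52  0.41]
[-0.92  0.35  0.12  2.22  0.99  1.02 -0.08] 2.827995349543705e-13
[ 1.2   0.5  -1.1   2.35  1.43  0.25  0.56] 0.00035416588490148687
[-0.93  0.35  0.12  2.22  0.99  1.02 -0.08] 3.269997807024386e-13
[ 1.19  0.49 -1.09  2.35  1.42  0.24  0.57] 0.0003602059075281167
```

Emit:
{"method": "apply_moves", "body": {
  "series": [
    [[0,0,0,-0.15,-0.7,0.05],[0,0,0,-0.15,-0.7,0.05],[0,0,0,-0.15,-0.7,0.05],[0,0,0,-0.15,-0.7,0.05],[0,0,0,0,0,0]]
  ]
}}

```text
clock: 12.3
eef_pos: [417.0, 66.3, 318.5]
tool_rot: [2.605, 0.362, 1.454]
force: [-0.2, -0.2, 0.2]
width: 85.7
```

```bash
python3 -c "
from s3 import *
print(q0.round(2))
sh,ro=planx(TRAY,(-45,101,180),(0,0,0))
q,w=go(q0,TRAY,(-45,101,180),n=12);print(q.round(2),w)
q,w=rows(q0,[(8,[*(sh/8),0,0,0])]);print(q.round(2),w)
q,w=rows(q,[(10,[0,0,0,*(ro/10)])]);print(q.round(2),w)
"
```

```text
[-0.82  0.16  0.12  2.34  0.97  0.75  0.1 ]
shift [-2.76  0.26  3.41] rot [-0.22  3.92  0.12]
[ 1.1   0.52 -1.    2.33  1.58  0.23  0.41] 0.0003686918729171112
[-0.31  0.37  0.34  2.42  2.07  0.29 -0.49] 5.633595491817721e-13
[ 1.12  0.49 -1.    2.37  1.6   0.23  0.38] 0.00039543470517495506
```

Emit:
{"method": "apply_moves", "body": {
  "series": [
    [[-0.55,0.05,0.6,0,0,0],[-0.55,0.05,0.6,0,0,0],[-0.55,0.05,0.6,0,0,0],[-0.55,0.05,0.6,0,0,0],[-0.5,0.05,0.6,0,0,0]]
  ]
}}

```text
clock: 12.92
eef_pos: [483.5, -116.1, 252.3]
tool_rot: [2.604, 0.361, 1.449]
force: [0.8, -0.7, 0.8]
width: 85.4
```

Emit:
{"method": "apply_moves", "body": {
  "series": [
    [[0,0,0,0,0.33,0],[0,0,0,0,0.33,0],[0,0,0,0,0.33,0],[0,0,0,0,0.33,0],[0,0,0,0,0.33,0]]
  ]
}}

```text
clock: 13.55
eef_pos: [483.3, -115.0, 252.6]
tool_rot: [2.629, 0.212, 1.54]
force: [-0.5, -0.1, -0.4]
width: 85.6
```

Emit:
{"method": "apply_moves", "body": {
  "series": [
    [[0,0,0,-0.03,0.33,0],[0,0,0,-0.03,0.33,0],[0,0,0,-0.03,0.33,0],[0,0,0,-0.03,0.33,0],[0,0,0,-0.03,0.33,0]]
  ]
}}

```text
clock: 14.18
eef_pos: [483.1, -115.5, 252.0]
tool_rot: [2.626, 0.062, 1.625]
force: [-0.0, -0.3, 0.2]
width: 85.4
```

```bash
python3 -c "
from s3 import *
print(q0.round(2))
plan(TRAY,(-27,101,100))
q,w=go(q0,TRAY,(-27,101,100),n=8);print(q.round(2),w)
q,w=go(q,TRAY,(-27,101,27),n=8);print(q.round(2),w)
"
```

```text
[ 0.92  0.37 -0.88  2.35  1.52  0.24  0.34]
target [ 549. -118.  176.] shift [-0.02  0.4   1.97] rot [-0.09  0.65  0.06]
shift in target axes [-0.15  0.38  1.97]
[ 0.91  0.7  -0.88  2.26  1.97  0.34  0.04] 6.85214883648743e-12
[ 0.86  0.9  -0.89  2.21  2.13  0.49 -0.05] 3.3964264449531383e-13
```

Emit:
{"method": "apply_moves", "body": {
  "series": [
    [[-0.05,0.08,0.4,0,0,0],[-0.05,0.08,0.4,0,0,0],[-0.03,0.08,0.4,0,0.2,0],[0,0.08,0.4,0,0.2,0],[0,0.08,0.37,-0.1,0.25,0.06]]
  ]
}}

```text
clock: 14.8
eef_pos: [550.0, -121.6, 175.6]
tool_rot: [2.618, 0.001, 1.654]
force: [0.0, 0.1, 1.3]
width: 85.5
```

```bash
python3 -c "
from s3 import *
print(q0.round(2))
plan(TRAY,(-27,101,27))
i=viewer.camera_info('wrist');import cv2;cv2.imwrite('pics/w3.png',viewer.get_image('wrist'))
R,o=frame(*TRAY)
print(proj(i,[R@np.array([-26+a*60,102+b*25,48])+o for a,b in((1,1),(1,-1),(-1,-1),(-1,1))]).round().tolist())
print([(round(d['score'],2),d['location'][0]*560,d['location'][1]*420) for d in viewer.find_in('wrist','cheese_a')])
"
```

```text
[ 0.88  0.67 -0.9   2.26  1.91  0.37  0.06]
target [ 586. -115.  113.] shift [ 0.08 -0.    1.45] rot [-0.    0.01  0.01]
shift in target axes [ 0.08 -0.    1.45]
[[332.0, 351.0], [243.0, 351.0], [236.0, 135.0], [343.0, 135.0]]
[(0.86, 289.79999999999995, 238.01399999999998), (0.59, 85.288, 220.5)]
```

View pics/w3.png

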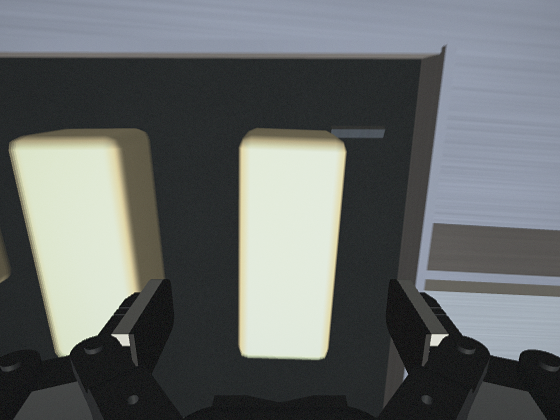

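Emit:
{"method": "apply_moves", "body": {
  "series": [
    [[0.04,0,0.3,0,0,0],[0.04,0,0.3,0,0,0],[0,0,0.3,0,0,0],[0,0,0.3,0,0,0],[0,0,0.22,0,0,0]]
  ]
}}

```text
clock: 15.52
eef_pos: [584.7, -114.3, 114.6]
tool_rot: [2.618, 0.001, 1.654]
force: [0.5, -0.2, 0.5]
width: 85.3
```

Emit:
{"method": "apply_moves", "body": {
  "series": [
    [[0,0,0,0,0,0],[0,0,0,0,0,0],[0,0,0,0,0,0],[0,0,0,0,0,0],[0,0,0,0,0,0]]
  ],
  "claw": -1
}}

```text
clock: 16.15
eef_pos: [584.6, -114.4, 115.5]
tool_rot: [2.616, -0.0, 1.653]
force: [-4.2, -0.8, 6.1]
width: 49.5
```

Emit:
{"method": "apply_moves", "body": {
  "series": [
    [[0,0,0,0,0,0],[0,0,0,0,0,0],[0,0,0,0,0,0],[0,0,0,0,0,0],[0,0,0,0,0,0]]
  ]
}}

```text
clock: 16.77
eef_pos: [584.6, -114.4, 115.5]
tool_rot: [2.616, -0.0, 1.653]
force: [-4.8, -1.1, 6.9]
width: 49.7
```

```bash
python3 -c "
from s3 import *
print(q0.round(2))
print(ctrl.read_state()['width'],ctrl.read_state()['force'])
R,o=frame(*TRAY);print(R.T@(ctrl.read_state()['eef_pos']-o))
plan(TRAY,(-80,101,50))
TOTE[:]=[509,258.5,88,-0.125,np.deg2rad(22)]
q,w=go(q0,TRAY,(-80,101,50),n=8);print(q.round(2),w)
q,w=go(q,TRAY,(-80,101,150),n=8);print(q.round(2),w)
q,w=go(q,TOTE,(0,60,200),n=20);print(q.round(2),w)
"
```

```text
[ 0.83  0.86 -0.92  2.22  2.06  0.53 -0.04]
49.73850011768295 [-4.81090348 -1.07185316  6.92392469]
[-26.46324658 101.40930331  29.76146331]
target [ 528. -119.  106.] shift [-0.01 -1.07 -0.41] rot [ 0.02  0.   -0.01]
shift in target axes [-0.01 -1.07 -0.4 ]
[ 0.96  0.93 -0.97  2.35  2.25  0.6  -0.13] 3.4534967743189167e-13
[ 1.08  0.63 -0.99  2.4   2.06  0.34 -0.02] 4.0627331820074994e-13
[-0.12  0.59 -1.1   2.01  1.11  1.03 -0.36] 3.61155824502904e-13
```

Emit:
{"method": "apply_moves", "body": {
  "series": [
    [[0,0,-0.15,0,0,0],[0,-0.1,-0.3,0,0,0],[0,-0.3,-0.4,0,0,0],[0,-0.3,-0.4,0,0,0],[0,-0.3,-0.4,0,0,0]]
  ]
}}

```text
clock: 17.4
eef_pos: [498.9, -120.9, 161.7]
tool_rot: [2.618, -0.001, 1.654]
force: [0.3, 0.3, -4.0]
width: 49.6
```

Emit:
{"method": "apply_moves", "body": {
  "series": [
    [[0,0,-0.4,0,0,0],[0,0,-0.4,0,0,0],[0,0,-0.3,0,0,0],[0,0,0,0,0,0],[0,0,0,0,0,0]]
  ]
}}

```text
clock: 18.02
eef_pos: [472.9, -123.4, 208.7]
tool_rot: [2.617, -0.001, 1.653]
force: [0.6, 0.2, -2.7]
width: 49.4
```

```bash
sed -i 's/^TOTE=.*/TOTE=[509,258.5,88,-0.125,np.deg2rad(22)]/' h.py; python3 -c "
from s3 import *
s=ctrl.read_state();print(q0.round(2),s['width'],s['force'])
sh,ro=planx(TOTE,(0,60,180),(0,0,0))
print(goal(TOTE,(0,60,180))[0])
q,w=go(q0,TOTE,(0,60,180),n=20);print(q.round(2),w)
q,w=rows(q0,[(9,[*(sh/9),0,0,0])]);print(q.round(2),w)
q,w=rows(q,[(5,[0,0,0,*(ro/5)])]);print(q.round(2),w)
q,w=rows(q0,[(5,[0,0,0,*(ro/5)])]);print(q.round(2),w)
"
```

```text
[ 1.04  0.53 -0.99  2.4   1.94  0.3   0.01] 49.4418888487188 [ 0.57221869  0.24198972 -2.6964463 ]
shift [ 9.    0.7  -0.65] rot [ 1.34 -0.88  1.78]
[449.57740214 326.43857592 254.89309382]
[-0.13  0.62 -1.07  2.02  1.15  1.01 -0.39] 3.027172150043873e-13
[-0.16  0.64 -1.09  2.1   1.39  1.   -0.44] 3.7319832060024036e-13
[-0.17  0.67 -1.09  1.95  1.16  1.09 -0.4 ] 2.7220765688219845e-13
[ 0.85  0.47 -0.86  2.31  1.31  0.37  0.34] 2.4784594707209143e-12
```

Emit:
{"method": "apply_moves", "body": {
  "series": [
    [[0.5,0.06,-0.2,0,0,0],[0.8,0.06,-0.2,0,0,0],[0.8,0.06,-0.2,0,0,0],[0.8,0.06,-0.05,0,0,0],[0.8,0.06,0,0,0,0]]
  ]
}}

```text
clock: 18.65
eef_pos: [454.3, 62.1, 244.4]
tool_rot: [2.617, -0.002, 1.653]
force: [0.8, 0.5, -3.3]
width: 49.5
```

Emit:
{"method": "apply_moves", "body": {
  "series": [
    [[0.8,0.06,0,0,0,0],[0.8,0.06,0,0,0,0],[0.8,0.06,0,0,0,0],[0.8,0.06,0,0,0,0],[0.8,0.06,0,0,0,0]]
  ]
}}

```text
clock: 19.27
eef_pos: [450.4, 262.7, 251.4]
tool_rot: [2.619, -0.001, 1.654]
force: [1.1, -0.2, -2.9]
width: 49.4
```

Emit:
{"method": "apply_moves", "body": {
  "series": [
    [[0.8,0.06,0,0,0,0],[0.5,0.06,0,0,0,0],[0,0,0,0.45,-0.3,0.6],[0,0,0,0.45,-0.3,0.6],[0,0,0,0.44,-0.28,0.58]]
  ]
}}

```text
clock: 19.9
eef_pos: [450.2, 326.7, 254.3]
tool_rot: [2.762, 0.001, 1.444]
force: [0.5, 0.3, -2.7]
width: 49.6
```

```bash
python3 -c "
from s3 import *
s=ctrl.read_state();print(q0.round(2),s['width'],s['force'])
plan(TOTE,(0,60,90))
q,w=go(q0,TOTE,(0,60,30),n=20);print(q.round(2),w)
R,o=frame(*TOTE);print(R.T@(s['eef_pos']-o))
"
```

```text
[-0.14  0.63 -1.11  2.    1.13  1.07 -0.39] 49.626605690776145 [ 0.54690223  0.29647122 -2.67185075]
target [483. 322. 171.] shift [-0.01  0.    1.78] rot [-0.04  0.01 -0.01]
shift in target axes [-0.01 -0.01  1.78]
[-0.19  0.89 -0.9   2.03  1.51  0.94 -0.6 ] 3.962883391850595e-13
[  0.34749211  60.35141411 179.19546672]
```

Emit:
{"method": "apply_moves", "body": {
  "series": [
    [[0,0,0.5,-0.04,0,0],[0,0,0.5,0,0,0],[0,0,0.5,0,0,0],[0,0,0.4,0,0,0],[0,0,0.26,0,0,0]]
  ]
}}

```text
clock: 20.52
eef_pos: [491.0, 321.0, 153.3]
tool_rot: [2.756, 0.001, 1.446]
force: [-0.5, -0.0, -3.4]
width: 49.5
```

Emit:
{"method": "apply_moves", "body": {
  "series": [
    [[0,0,0.04,0,0,0],[0,0,0.04,0,0,0],[0,0,0.04,0,0,0],[0,0,0.04,0,0,0],[0,0,0,0,0,0]]
  ]
}}

```text
clock: 21.15
eef_pos: [494.5, 320.8, 148.3]
tool_rot: [2.753, -0.0, 1.446]
force: [-0.2, -1.2, -3.1]
width: 49.6
```

```bash
cat > st.py <<'E'
from h import *
s=ctrl.read_state();print(s['clock'],s['width'],s['force'].round(1))
for n,F in (('tote',TOTE),('tray',TRAY)):
    R,o=frame(*F);print(n,(R.T@(s['eef_pos']-o)).round(1),(R.T@s['force']).round(1))
E
python3 st.py
```

```text
21.15 49.64669269406822 [-0.2 -1.2 -3.1]
tote [ 2.  60.1 64.2] [-1.2 -1.2 -2.9]
tray [-56.6 542.6  85. ] [-1.8 -1.2 -2.6]
```

Emit:
{"method": "apply_moves", "body": {
  "series": [
    [[0,0,0.04,0,0,0],[0,0,0.04,0,0,0],[0,0,0.04,0,0,0],[0,0,0.04,0,0,0],[0,0,0.02,0,0,0]]
  ]
}}

```text
clock: 21.78
eef_pos: [497.8, 320.4, 139.6]
tool_rot: [2.754, -0.0, 1.446]
force: [-0.4, -0.7, -3.6]
width: 49.2
```

```bash
python3 st.py
```

```text
21.775 49.21052170859021 [-0.4 -0.7 -3.6]
tote [ 1.9 60.  54.9] [-1.6 -0.7 -3.3]
tray [-58.2 541.9  75.8] [-2.2 -0.6 -2.9]
```

Emit:
{"method": "apply_moves", "body": {
  "series": [
    [[0,0,0.03,0,0,0],[0,0,0.03,0,0,0],[0,0,0.03,0,0,0],[0,0,0.03,0,0,0],[0,0,0,0,0,0]]
  ]
}}

```text
clock: 22.4
eef_pos: [500.0, 320.1, 134.1]
tool_rot: [2.754, -0.0, 1.446]
force: [-0.2, -0.4, -3.1]
width: 49.3
```

```bash
python3 st.py
```

```text
22.4 49.347594660495815 [-0.2 -0.4 -3.1]
tote [ 1.9 60.  49. ] [-1.3 -0.4 -2.9]
tray [-59.  541.4  70. ] [-1.7 -0.4 -2.6]
```

Emit:
{"method": "apply_moves", "body": {
  "series": [
    [[0,0,0.03,0,0,0],[0,0,0.03,0,0,0],[0,0,0.03,0,0,0],[0,0,0.03,0,0,0],[0,0,0,0,0,0]]
  ]
}}

```text
clock: 23.02
eef_pos: [502.3, 319.8, 128.5]
tool_rot: [2.754, -0.0, 1.446]
force: [0.5, 0.3, -3.8]
width: 49.4
```

```bash
python3 st.py
```

```text
23.025 49.36078702979335 [ 0.5  0.3 -3.8]
tote [ 1.9 60.  42.9] [-1.   0.4 -3.7]
tray [-59.9 540.9  64. ] [-1.5  0.3 -3.6]
```

Emit:
{"method": "apply_moves", "body": {
  "series": [
    [[0,0,0.03,0,0,0],[0,0,0.03,0,0,0],[0,0,0.03,0,0,0],[0,0,0.03,0,0,0],[0,0,0,0,0,0]]
  ]
}}

```text
clock: 23.65
eef_pos: [504.5, 319.5, 123.0]
tool_rot: [2.754, -0.0, 1.445]
force: [0.1, -0.3, -2.9]
width: 49.6
```

```bash
python3 st.py
```

```text
23.65 49.636985692238554 [ 0.1 -0.3 -2.9]
tote [ 1.9 60.  36.9] [-0.9 -0.3 -2.8]
tray [-60.7 540.4  58.1] [-1.4 -0.3 -2.6]
```

Emit:
{"method": "apply_moves", "body": {
  "series": [
    [[0,0,0.03,0,0,0],[0,0,0.03,0,0,0],[0,0,0.03,0,0,0],[0,0,0.03,0,0,0],[0,0,0,0,0,0]]
  ]
}}

```text
clock: 24.28
eef_pos: [505.6, 319.6, 120.7]
tool_rot: [2.75, 0.0, 1.446]
force: [-11.7, -6.1, 24.5]
width: 49.7
```

```bash
python3 st.py
```

```text
24.275 49.71395302449835 [-11.7  -6.1  24.5]
tote [ 2.1 60.2 34.5] [-0.9 -7.5 26.8]
tray [-60.9 540.4  55.6] [ 1.7 -5.1 27.3]
```

Emit:
{"method": "apply_moves", "body": {
  "series": [
    [[0,0,-0.04,0,0,0],[0,0,0,0,0,0],[0,0,0,0,0,0],[0,0,0,0,0,0],[0,0,0,0,0,0]]
  ]
}}

```text
clock: 24.9
eef_pos: [505.6, 319.6, 120.8]
tool_rot: [2.752, -0.0, 1.446]
force: [-5.7, -2.7, 11.9]
width: 49.3
```

```bash
python3 st.py
```

```text
24.9 49.34034851350029 [-5.7 -2.7 11.9]
tote [ 2.1 60.2 34.5] [-0.4 -3.4 13. ]
tray [-60.9 540.5  55.7] [ 0.9 -2.2 13.3]
```

Emit:
{"method": "apply_moves", "body": {
  "series": [
    [[0,0,0,0,0,0],[0,0,0,0,0,0],[0,0,0,0,0,0],[0,0,0,0,0,0],[0,0,0,0,0,0]]
  ],
  "claw": 1
}}

```text
clock: 25.52
eef_pos: [506.8, 311.8, 117.7]
tool_rot: [2.752, 0.012, 1.438]
force: [-2.0, -13.6, 1.7]
width: 85.4
```

Emit:
{"method": "apply_moves", "body": {
  "series": [
    [[0,0,-0.2,0,0,0],[0,0,-0.4,0,0,0],[0,0,-0.7,0,0,0],[0,0,-0.8,0,0,0],[0,0,-0.9,0,0,0]]
  ]
}}

```text
clock: 26.15
eef_pos: [449.3, 327.2, 259.6]
tool_rot: [2.753, -0.001, 1.446]
force: [0.9, -0.5, 0.3]
width: 85.2
```

```bash
python3 st.py; python3 -c "
from s3 import *
import cv2
cv2.imwrite('pics/w4.png',viewer.get_image('wrist'));i=viewer.camera_info('wrist')
R,o=frame(*TOTE)
print(proj(i,[R@np.array([2+a*60,60+b*25,62])+o for a,b in((1,1),(1,-1),(-1,-1),(-1,1))]).round().tolist())
sh,ro=planx(TRAY,(-28,-1,130),(0,0,0))
q,w=rows(q0,[(10,[*(sh/10),0,0,0])]);print(q.round(2),w)
q,w=rows(q,[(5,[0,0,0,*(ro/5)])]);print(q.round(2),w)
q,w=go(q0,TRAY,(-28,-1,130),n=20);print(q.round(2),w)
q,w=go(q,TRAY,(-28,-1,27),n=20);print(q.round(2),w)
"
```

```text
26.15 85.17668593786746 [ 0.9 -0.5  0.3]
tote [  1.4  60.7 184.5] [ 1.  -0.4 -0.1]
tray [-39.5 552.7 203.7] [ 0.9 -0.6 -0.1]
[[304.0, 282.0], [239.0, 282.0], [233.0, 120.0], [308.0, 120.0]]
shift [-10.74   2.49   2.31] rot [-1.24  0.79 -1.77]
[ 1.18  0.73 -1.15  2.11  1.27  0.62  0.66] 3.745972747458699e-13
[ 1.29  0.76 -1.17  2.18  1.45  0.45  0.76] 4.0534012889632097e-13
[ 1.2   0.73 -1.    2.16  1.43  0.31  0.79] 3.681059598099409e-13
[ 1.06  0.94 -0.92  2.09  1.89  0.4   0.39] 5.244733682113916e-13
```

View pics/w4.png

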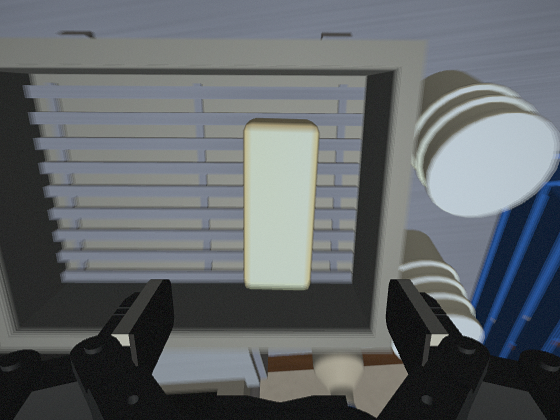

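```bash
python3 -c "
from s3 import *
sh,ro=planx(TRAY,(-80,-1,180),(0,0,0))
q,w=rows(q0,[(11,[*(sh/11),0,0,0])]);print(q.round(2),w)
q,w=rows(q,[(5,[0,0,0,*(ro/5)])]);print(q.round(2),w)
q,w=go(q,TRAY,(-26,-1,100),n=10);print(q.round(2),w)
q,w=go(q,TRAY,(-26,-1,33),n=10);print(q.round(2),w)
q,w=go(q,TRAY,(-80,-1,100),n=10);print(q.round(2),w)
q,w=go(q,TOTE,(0,-50,180),n=20);print(q.round(2),w)
q,w=go(q,TOTE,(0,-50,35),n=20);print(q.round(2),w)
"
```

```text
shift [-11.02   1.36   1.47] rot [-1.24  0.79 -1.77]
[ 1.36  0.64 -1.25  2.24  1.21  0.56  0.73] 3.799568753065781e-13
[ 1.48  0.68 -1.25  2.3   1.36  0.38  0.87] 3.0857339873162093e-13
[ 1.19  0.84 -1.07  2.14  1.61  0.42  0.64] 4.54358162851896e-13
[ 1.1   0.98 -1.02  2.1   1.84  0.48  0.47] 3.705893306987473e-13
[ 1.26  0.88 -1.07  2.25  1.86  0.43  0.45] 3.6858901325689044e-13
[ 0.19  0.57 -1.25  2.21  1.21  0.95 -0.37] 3.4860605020335886e-13
[ 0.06  0.86 -1.    2.23  1.64  0.93 -0.64] 3.05070986739216e-13
```

Emit:
{"method": "apply_moves", "body": {
  "series": [
    [[-1,0.12,0,0,0,0],[-1,0.12,0,0,0,0],[-1,0.12,0,0,0,0],[-1,0.12,0,0,0,0],[-1,0.12,0.2,0,0,0]]
  ]
}}

```text
clock: 26.82
eef_pos: [450.5, 73.9, 261.3]
tool_rot: [2.75, -0.001, 1.447]
force: [1.6, -0.9, -0.7]
width: 85.4
```

Emit:
{"method": "apply_moves", "body": {
  "series": [
    [[-1,0.12,0.2,0,0,0],[-1,0.12,0.2,0,0,0],[-1,0.12,0.2,0,0,0],[-1,0.12,0.2,0,0,0],[-1,0.14,0.2,0,0,0]]
  ]
}}

```text
clock: 27.45
eef_pos: [466.6, -181.1, 226.1]
tool_rot: [2.751, 0.0, 1.447]
force: [0.4, 0.3, 0.7]
width: 85.5
```

Emit:
{"method": "apply_moves", "body": {
  "series": [
    [[-1,0.14,0.2,0,0,0],[0,0,0,-0.4,0.25,-0.6],[0,0,0,-0.4,0.25,-0.6],[0,0,0,-0.4,0.25,-0.6],[0,0,0,0,0,0]]
  ]
}}

```text
clock: 28.08
eef_pos: [469.4, -231.0, 218.8]
tool_rot: [2.629, 0.011, 1.648]
force: [0.3, 0.0, -0.4]
width: 85.3
```

```bash
python3 -c "
from s3 import *
print(q0.round(2))
plan(TRAY,(-26,-1,100));plan(TRAY,(-26,-1,34))
q,w=go(q0,TRAY,(-26,-1,100),n=10);print(q.round(2),w)
"
```

```text
[ 1.36  0.64 -1.15  2.26  1.36  0.35  0.84]
target [ 559. -219.  177.] shift [0.11 1.15 1.61] rot [-0.1   0.12  0.  ]
shift in target axes [0.09 1.13 1.63]
target [ 591. -217.  119.] shift [0.12 1.16 2.93] rot [-0.1   0.12  0.  ]
shift in target axes [0.09 1.13 2.95]
[ 1.16  0.8  -1.    2.14  1.6   0.35  0.64] 3.6525522978444096e-13
```

Emit:
{"method": "apply_moves", "body": {
  "series": [
    [[0.02,0.25,0.33,-0.1,0.12,0],[0.02,0.25,0.33,0,0,0],[0.02,0.25,0.33,0,0,0],[0.02,0.2,0.33,0,0,0],[0.02,0.18,0.3,0,0,0]]
  ]
}}

```text
clock: 28.7
eef_pos: [559.9, -217.5, 177.1]
tool_rot: [2.617, 0.001, 1.656]
force: [-0.2, 0.6, 0.2]
width: 85.2
```

```bash
python3 -c "
from s3 import *
print(q0.round(2))
plan(TRAY,(-25,-1,34))
i=viewer.camera_info('wrist');import cv2;cv2.imwrite('pics/w5.png',viewer.get_image('wrist'))
R,o=frame(*TRAY)
print(proj(i,[R@np.array([-26+a*60,-1+b*25,48])+o for a,b in((1,1),(1,-1),(-1,-1),(-1,1))]).round().tolist())
"
```

```text
[ 1.13  0.78 -1.04  2.13  1.56  0.4   0.63]
target [ 592. -217.  120.] shift [-0.03 -0.01  1.31] rot [ 0.01 -0.    0.02]
shift in target axes [-0.03 -0.01  1.31]
[[320.0, 347.0], [231.0, 347.0], [221.0, 130.0], [329.0, 130.0]]
```

View pics/w5.png

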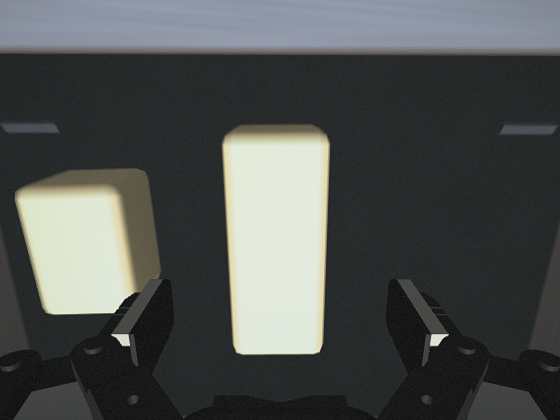

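Emit:
{"method": "apply_moves", "body": {
  "series": [
    [[0,0,0.3,0,0,0],[0,0,0.3,0,0,0],[0,0,0.3,0,0,0],[0,0,0.25,0,0,0],[0,0,0.14,0,0,0]]
  ]
}}

```text
clock: 29.38
eef_pos: [590.8, -215.2, 120.7]
tool_rot: [2.618, -0.0, 1.655]
force: [0.7, -0.9, 0.5]
width: 85.5
```

Emit:
{"method": "apply_moves", "body": {
  "series": [
    [[0,0,0,0,0,0],[0,0,0,0,0,0],[0,0,0,0,0,0],[0,0,0,0,0,0],[0,0,0,0,0,0]]
  ],
  "claw": -1
}}

```text
clock: 30.0
eef_pos: [590.3, -215.9, 121.6]
tool_rot: [2.618, 0.002, 1.655]
force: [-4.9, -1.4, 6.7]
width: 49.6
```

Emit:
{"method": "apply_moves", "body": {
  "series": [
    [[0,0,0,0,0,0],[0,0,0,0,0,0],[0,0,0,0,0,0],[0,0,0,0,0,0],[0,0,0,0,0,0]]
  ]
}}

```text
clock: 30.62
eef_pos: [590.3, -216.0, 121.6]
tool_rot: [2.618, 0.002, 1.655]
force: [-4.5, -1.9, 6.5]
width: 49.4
```

```bash
python3 st.py; python3 -c "
from s3 import *
print(q0.round(2))"
```

```text
30.625 49.42262655975091 [-4.5 -1.9  6.5]
tote [ 142.2 -460.6  -21.2] [-1.5 -2.4  7.6]
tray [-25.8  -0.3  36.4] [-0.8 -1.5  7.9]
[ 1.06  0.92 -1.    2.1   1.79  0.47  0.45]
```

Emit:
{"method": "apply_moves", "body": {
  "series": [
    [[0,0,-0.15,0,0,0],[0,-0.1,-0.3,0,0,0],[0,-0.3,-0.4,0,0,0],[0,-0.3,-0.4,0,0,0],[0,-0.3,-0.4,0,0,0]]
  ]
}}

```text
clock: 31.25
eef_pos: [504.5, -222.4, 167.9]
tool_rot: [2.619, 0.0, 1.656]
force: [-0.5, -0.5, -4.0]
width: 49.6
```

Emit:
{"method": "apply_moves", "body": {
  "series": [
    [[0,0,-0.4,0,0,0],[0,0,-0.4,0,0,0],[0,0,-0.4,0,0,0],[0,0,-0.4,0,0,0],[0,0,-0.2,0,0,0]]
  ]
}}

```text
clock: 31.88
eef_pos: [459.8, -226.1, 246.0]
tool_rot: [2.619, 0.001, 1.655]
force: [-0.1, 0.3, -4.6]
width: 49.7
```

```bash
python3 -c "
from s3 import *
s=ctrl.read_state();print(q0.round(2),s['width'],s['force'])
sh,ro=planx(TOTE,(0,-50,180),(0,0,0))
q,w=rows(q0,[(9,[*(sh/9),0,0,0])]);print(q.round(2),w)
q,w=rows(q,[(5,[0,0,0,*(ro/5)])]);print(q.round(2),w)
"
```

```text
[ 1.43  0.59 -1.21  2.25  1.13  0.33  1.06] 49.72039312847871 [-0.1084784   0.27193854 -4.55975948]
shift [ 8.88  0.33 -0.03] rot [ 1.32 -0.86  1.81]
[ 0.12  0.49 -1.1   2.28  1.43  0.79 -0.37] 3.583561167629177e-12
[ 0.1   0.53 -1.11  2.14  1.15  0.91 -0.28] 4.2167019482484615e-13
```

Emit:
{"method": "apply_moves", "body": {
  "series": [
    [[0.5,0.03,-0.1,0,0,0],[0.8,0.03,-0.1,0,0,0],[0.8,0.03,0,0,0,0],[0.8,0.03,0,0,0,0],[0.8,0.03,0,0,0,0]]
  ]
}}

```text
clock: 32.5
eef_pos: [445.7, -40.5, 258.0]
tool_rot: [2.618, 0.002, 1.656]
force: [0.6, 0.0, -4.0]
width: 48.9
```

Emit:
{"method": "apply_moves", "body": {
  "series": [
    [[0.8,0.03,0,0,0,0],[0.8,0.03,0,0,0,0],[0.8,0.03,0,0,0,0],[0.8,0.03,0,0,0,0],[0.8,0.03,0,0,0,0]]
  ]
}}

```text
clock: 33.12
eef_pos: [435.3, 158.9, 261.6]
tool_rot: [2.619, 0.001, 1.656]
force: [1.4, -0.1, -3.9]
width: 49.2
```

Emit:
{"method": "apply_moves", "body": {
  "series": [
    [[0.8,0.03,0,0,0,0],[0.38,0.03,0,0,0,0],[0,0,0,0.44,-0.29,0.6],[0,0,0,0.44,-0.29,0.6],[0,0,0,0.44,-0.28,0.6]]
  ]
}}

```text
clock: 33.75
eef_pos: [433.1, 216.9, 263.1]
tool_rot: [2.759, -0.002, 1.446]
force: [0.7, 0.2, -3.4]
width: 49.2
```

```bash
python3 st.py; python3 -c "
from s3 import *
print(q0.round(2))
plan(TOTE,(1,-50,60))
q,w=go(q0,TOTE,(0,-50,35),n=20);print(q.round(2),w)"
```

```text
33.75 49.22917929987927 [ 0.7  0.2 -3.4]
tote [  0.6 -50.7 188.6] [-0.6  0.3 -3.4]
tray [-59.6 444.1 219.3] [-1.   0.2 -3.3]
[ 0.12  0.49 -1.17  2.19  1.11  0.9  -0.31]
target [481. 212. 144.] shift [0.01 0.01 2.57] rot [-0.01 -0.01 -0.  ]
shift in target axes [0.01 0.01 2.57]
[ 0.01  0.81 -0.9   2.22  1.63  0.84 -0.65] 3.7059671750775686e-13
```

Emit:
{"method": "apply_moves", "body": {
  "series": [
    [[0,0,0.6,0,0,0],[0,0,0.7,0,0,0],[0,0,0.6,0,0,0],[0,0,0.5,0,0,0],[0,0,0.3,0,0,0]]
  ]
}}

```text
clock: 34.38
eef_pos: [483.8, 210.4, 136.9]
tool_rot: [2.759, -0.002, 1.447]
force: [-0.6, 0.5, -2.8]
width: 49.2
```

Emit:
{"method": "apply_moves", "body": {
  "series": [
    [[0,0,0.03,0,0,0],[0,0,0.03,0,0,0],[0,0,0.03,0,0,0],[0,0,0.03,0,0,0],[0,0,0,0,0,0]]
  ]
}}

```text
clock: 35.0
eef_pos: [486.9, 210.7, 132.5]
tool_rot: [2.757, -0.002, 1.447]
force: [-0.6, -0.7, -3.6]
width: 49.4
```

```bash
python3 st.py
```

```text
35.0 49.388455534639846 [-0.6 -0.7 -3.6]
tote [  1.9 -50.2  47.2] [-1.9 -0.8 -3.2]
tray [-78.9 433.4  79.7] [-2.4 -0.6 -2.8]
```

Emit:
{"method": "apply_moves", "body": {
  "series": [
    [[0,0,0.03,0,0,0],[0,0,0.03,0,0,0],[0,0,0.03,0,0,0],[0,0,0.02,0,0,0],[0,0,0,0,0,0]]
  ]
}}

```text
clock: 35.62
eef_pos: [489.0, 210.4, 127.1]
tool_rot: [2.757, -0.002, 1.447]
force: [0.2, 0.3, -3.7]
width: 49.3
```

```bash
python3 st.py
```

```text
35.625 49.32661372166313 [ 0.2  0.3 -3.7]
tote [  1.8 -50.2  41.5] [-1.2  0.4 -3.5]
tray [-79.9 433.   74. ] [-1.6  0.3 -3.3]
```

Emit:
{"method": "apply_moves", "body": {
  "series": [
    [[0,0,0.02,0,0,0],[0,0,0.02,0,0,0],[0,0,0.02,0,0,0],[0,0,0,0,0,0],[0,0,0,0,0,0]]
  ]
}}

```text
clock: 36.25
eef_pos: [489.2, 210.5, 126.8]
tool_rot: [2.754, -0.001, 1.447]
force: [-12.1, -2.7, 23.4]
width: 49.3
```

```bash
python3 st.py
```

```text
36.25 49.29663550665392 [-12.1  -2.7  23.4]
tote [  1.8 -50.1  41.1] [-2.1 -4.2 26.1]
tray [-79.9 433.1  73.6] [ 1.  -1.7 26.4]
```

Emit:
{"method": "apply_moves", "body": {
  "series": [
    [[0,0,-0.04,0,0,0],[0,0,0,0,0,0],[0,0,0,0,0,0],[0,0,0,0,0,0],[0,0,0,0,0,0]]
  ]
}}

```text
clock: 36.88
eef_pos: [489.3, 210.6, 126.9]
tool_rot: [2.756, -0.002, 1.447]
force: [-4.3, -0.9, 7.6]
width: 49.6
```

Emit:
{"method": "apply_moves", "body": {
  "series": [
    [[0,0,0,0,0,0],[0,0,0,0,0,0],[0,0,0,0,0,0],[0,0,0,0,0,0],[0,0,0,0,0,0]]
  ],
  "claw": 1
}}

```text
clock: 37.5
eef_pos: [489.4, 210.4, 126.3]
tool_rot: [2.757, -0.002, 1.447]
force: [-0.3, 0.1, -0.9]
width: 85.6
```

Emit:
{"method": "apply_moves", "body": {
  "series": [
    [[0,0,-0.2,0,0,0],[0,0,-0.4,0,0,0],[0,0,-0.7,0,0,0],[0,0,-0.9,0,0,0],[0,0,-0.9,0,0,0]]
  ]
}}

```text
clock: 38.12
eef_pos: [430.4, 217.6, 271.5]
tool_rot: [2.757, -0.001, 1.448]
force: [0.3, -0.2, 0.0]
width: 85.2
```

```bash
python3 st.py; python3 -c "
from h import *
import cv2
a=viewer.get_image('wrist');b=viewer.get_image('side')
cv2.imwrite('pics/f.png',np.hstack([cv2.resize(a,(400,300)),cv2.resize(b[100:330,200:507],(400,300))]))"
```

```text
38.125 85.21202573109314 [ 0.3 -0.2  0. ]
tote [  1.2 -50.4 197.5] [ 0.3 -0.2 -0.1]
tray [-57.7 445.  227.9] [ 0.2 -0.2 -0.1]
```

View pics/f.png

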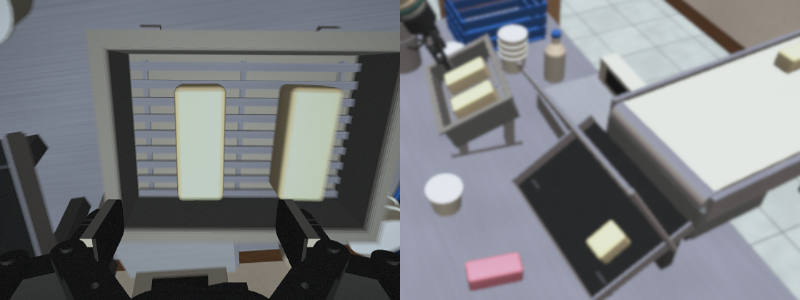

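```bash
python3 -c "
from cell import ctrl
print(ctrl.finish_job())"
```

```text
the job is handed in; nothing more can be done
None
```

Both full-length cheeses now lie side by side and flat on the tote's drain grid, and I handed the job in at about 38 s of the 72 s allowed.

**Placement:** The last pictures show both cheeses released. By my estimate they are near x ≈ 2 mm, with y ≈ +63 mm for one and −50 mm for the other in the tote frame. The test piece is still in the tray, and the moulds look undisturbed.

**Forces:** I felt for the grid with each cheese. The peak reading at set-down was about 30 N, eased off before letting go. The tool was clear afterwards, with about 0 N on the wrist.

**What went wrong along the way:**
- **First approach to the tray:** The arm ran into wrist joint limits and stopped short, tilted about 4°. I backed out, swung it over to the other elbow position, and came in again; nothing was touched.
- **First release:** As the gripper opened, the outer finger brushed the tote wall with about 14 N. That shifted the tool about 8 mm and may have nudged the cheese by about 5 mm. I placed the second cheese further from the wall.
- **Position checks:** The first camera-based fit of the tote was several pixels off. A close view from the wrist camera corrected it, which leaves about 5 mm of uncertainty in the tote's position, well inside the allowed ranges.

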